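# Cover the sample cup

## Task

Put the blue-capped sample cup fully home in the well of the blue heating station. Then tip the station's open snap cover over past its snap point so that it springs shut, and gently slide the closed cover down its rods until its rubber pad sits snugly on the cup's cap; pressing takes only about 10 to 15 N, and more than 25 N on the station would bend it. Let go, leave the cover shut on the cup, and leave the other things where they are.

Things in the scene. Friction and masses are not known exactly. Their poses are not given: they have to be found in the camera images.
- station: Blue heating block 110 x 110 mm, 70 high, fixed. Origin: centre of its underside, z up. A round well 33 mm wide, 50 deep opens upward at x = y = 0 (floor 20 mm above the origin). At x = +-48, y = -85 mm two upright steel rods, 12 mm thick, 194 high, carry a sliding bracket with the snap cover between them.
- bracket (a joint): Height of the black bracket on the two rods, m, 0 to 0.06, up positive. The cover's hinge line runs along the station's x axis at y = -85 mm, 112 mm + this value above the station's origin. Starts at 0.032 to 0.046; counterbalanced, stays where it is left and slides against about 6 N of friction.
- cover (a joint): Tip angle of the snap cover: grey plate 70 mm wide, 6 thick, 120 long from the hinge, orange lip. 0 = open stop: plate stands up, leaning 19 deg back to the station's -y. 1.9 rad = closed stop: plate level over the well. Snap point at 0.95 rad. Pushed on its rear (-y) face 100 mm from the hinge it takes about 4 N, fading to nothing at the snap point, then springs to the other stop.
- pad: Black rubber pad, 28 mm across, on the cover's underside 85 mm from the hinge, so straight over the well when closed. Origin at the centre of its face that presses on the cup; z points from there through the plate (up when closed). The plate's upper face, with a white spot over the pad, is 14 mm above the origin when closed. The pad is stiffly sprung, about 10 N per mm.
- cup: The cup with the blue cap: steel cylinder 30 mm across, 60 high, tapered foot; on it the cap, 24 mm across, 33 high, its top 87 to 103 mm above the underside (screwed on more or less far, not measured). Origin at the centre of the underside, z up. It stands in one of the three rack holes; grip the cap about 80 mm above the origin. Home in the well its origin is 20 mm above the station's.
- cup_white: Same cup with a white cap; stays in the rack.
- cup_orange: Same cup with an orange cap; stays in the rack.
- rack: White fixed rack, 70 x 250 mm, 40 mm high, origin at the centre of its underside; three holes 34 mm wide and 30 mm deep along its y axis, 85 mm apart; cups in it have their origin 10 mm above the rack's origin.
- beaker: Glass beaker 70 mm across, 90 mm high, loose; origin under its centre. Leave alone.
- wash_bottle: White bottle with red cap, 60 mm across, 160 mm high, loose; origin under its centre. Leave alone.
- jar: Amber jar with black cap, 56 mm across, 75 mm high, loose; origin under its centre. Leave alone.

How it is judged:
By the outcome, as a careful person would: the job done as asked, in the order asked, and still so for the second after the job is handed in, with the robot touching nothing.
It also fails if it takes over 72 s, if anything falls off the work surface, if the arm or the gripper's body presses on something with over 40 N, if the wrist force passes 120 N, or if a joint passes its speed limit or range.

## Robot

A 7-joint arm with a two-finger parallel gripper is mounted at the origin on the work surface. World frame = base frame: x ahead of the robot, y to its left, z up, the work surface at z = 0. Lengths are in m, angles in rad, forces in N, time in s.
With the tool pointing down it reaches from about 0.425 to 0.95 m from the base axis. Payload 4.7 kg.
Tool frame: the origin (TCP) lies midway between the tips of the shut fingers; the grasp point (between the pads) lies 19 mm behind it; z points along the fingers, x is the direction in which the jaws open and shut, and the axes are right-handed (so a half turn about z gives the same grasp; the last joint's range is limited). The gripper opens to 85 mm and grips with 20 to 120 N. Pads are 22 mm wide; open, the fingers measure 114 mm over their backs; the gripper's body (76 mm by 85 mm) begins 54 mm behind the grasp point. The pads swing forward as they close: fully open they stand 13 mm farther back than shut.
Start: joints at [-1.172, 0.469, -0.049, 1.532, 0.024, 1.141, -0.082], TCP at [0.28, 0.614, 0.231] pointing down, gripper open.
Joint ranges: [-2.59, 2.59], [-0.33, 1.99], [-1.39, 1.29], [0.1, 2.45], [-1.04, 4.18], [0.21, 1.99], [-2.66, 2.66]. Speed limits (rad/s): [2.57, 2.57, 3.14, 3.14, 3.14, 3.14, 3.14].

## Interface

Orientations are given as a 3x3 rotation matrix whose columns are the frame's x, y, z axes.
In Python, from bench import state, viewer, ticket gives the robot as it stands. The module is installed in compiled form; this text tells all that it offers.
- The arm moves only by the tool servo_tool, never from a script. Its arguments are lists of equal length, an entry for each row: "travel": the shift along the tool's x, y, z in units of 50 mm (1.0 is 50 mm), a list of three; "rot": the turn, a rotation vector about the tool's x, y, z in units of 8 degrees (1.0 is 8 degrees), a list of three; "claw": the closure, from 0 (fully open) to 1 (shut). In form: {"travel": [[dx, dy, dz], ...], "rot": [[rx, ry, rz], ...], "claw": [claw, ...]}. A call has 1 to 5 rows; each row shifts and turns the commanded pose from where the row before left it, along the tool's axes as they then stand; what a row does not reach is not made up. A row lasts 1/10 s, in which the tool goes at most 50 mm and 8.59 degrees, less where a joint would pass 70% of its speed; a pose out of reach is approached as far as the arm can. A call is refused whole if a number of a shift passes 1 or a number of a turn 1, either way. A call with a gripper value outside its range is refused whole. The fingers move at their own pace and stop on an object; "force" is the grip in N (left out, the last holds). Time passes only in rows, so rows that do not move let the fingers close. It gives the time, the measured TCP pose, the force and the opening at its end, in the units of the state.
- state(): the state, without advancing time (a new reading comes with each control period).
- viewer.read_camera(name): name is "scene" or "side" or "wrist"; returns a dict with "frame" (400x640x3 uint8, red, green, blue), "depth" (400x640 float32, m along the optical axis (not along the pixel's ray), 0 where there is no reading), "K" (3x3 intrinsics, pixels), "dist_coeffs" ([k1, k2, p1, p2, k3] as OpenCV has them; the pictures are not rectified), "camera_from_world" (4x4, takes a point from world to camera coordinates). Camera axes: x right, y up, looking along -z (the intrinsics and any distortion apply to the point x, -y, -z); pixel columns grow to the right and rows downward; lengths in m; the calibration is good to about 2 mm. A picture is of the moment at which its call begins.
- ticket.job_done(): hands the job in, once; it reports no verdict.
The state is a dict: "time": time; "joints": joint angles; "dq": joint speeds; "joint_torque": joint torques, N m; "tcp_pos": TCP position; "ee_rot": TCP orientation; "force": force on the tool from outside, world axes, zero at the start; "ft_torque": the same for the moment, N m; "grip_width": finger opening in m.
Only numpy, scipy, OpenCV 4.12 (cv2) and the standard library are available. Lean on these libraries where they do the work, as an engineer would, in place of code of your own. Each camera call takes 0.05 s, during which the arm holds its last target.

## Working session

There is one attempt and no reset: what is moved stays moved. The work goes in short steps, Python scripts to look and compute and a tool call to move; the robot and the scene stay as the last step left them, time stands still between calls to the robot, and variables do not carry over. Pictures are saved under pics/ and viewed, and the job is handed in when it is done.

Besides the shell and the picture viewer there is one more tool, called after ">>>" in YAML: its name, and indented under it one key for each argument. servo_tool: Moves the arm, as the interface text tells. Its arguments: {"type":"object","properties":{"travel":{"type":"array","items":{"type":"array","items":{"type":"number"}}},"rot":{"type":"array","items":{"type":"array","items":{"type":"number"}}},"claw":{"type":"array","items":{"type":"number"}},"force":{"type":"number"}},"required":["travel","rot","claw"]}

```bash
mkdir -p pics; cat > h.py <<'E'
import numpy as np, cv2
from bench import state, viewer, ticket
def cam(n): return viewer.read_camera(n)
def save(c,name): cv2.imwrite('pics/'+name+'.png', c['frame'][:,:,::-1])
def rays(c,uv):
    uv=np.array(uv,float).reshape(-1,1,2)
    p=cv2.undistortPoints(uv,c['K'],np.array(c['dist_coeffs'])).reshape(-1,2)
    d=np.c_[p[:,0],-p[:,1],-np.ones(len(p))]
    T=np.linalg.inv(c['camera_from_world'])
    return T[:3,3], d@T[:3,:3].T
def onplane(c,uv,z):
    o,d=rays(c,uv); t=(z-o[2])/d[:,2]; return o+d*t[:,None]
def pts(c,uv):
    uv=np.array(uv).reshape(-1,2); o,d=rays(c,uv); z=c['depth'][uv[:,1].astype(int),uv[:,0].astype(int)]
    return o+d*z[:,None]
def proj(c,P):
    P=np.array(P,float).reshape(-1,3);T=c['camera_from_world'];q=P@T[:3,:3].T+T[:3,3];q=q*[1,-1,-1]
    return cv2.projectPoints(q,np.zeros(3),np.zeros(3),c['K'],np.array(c['dist_coeffs']))[0].reshape(-1,2)
def cloud(c,mask):
    v,u=np.nonzero(mask&(c['depth']>0)); return pts(c,np.c_[u,v]),np.c_[u,v]
E
python3 - <<'E'
from h import *
import pickle
s=state();print(s)
for n in ['scene','side','wrist']:
    c=cam(n);save(c,n+'0');pickle.dump(c,open(n+'0.pkl','wb'));print(n,np.linalg.inv(c['camera_from_world'])[:3,3],(c['depth']>0).mean())
E
```

```text
{'time': 0.0, 'joints': array([-1.17186014,  0.46949048, -0.04857526,  1.53368164,  0.02407182,
        1.14092941, -0.08233067]), 'dq': array([ 1.26993512e-04,  4.35852022e-04,  1.55736150e-05,  5.23172183e-04,
        9.27812470e-04,  1.32642332e-03, -9.55825197e-04]), 'joint_torque': array([-3.16535807e-04, -5.10306108e+01, -4.68973594e-02, -2.37714958e+01,
        1.05515169e-02,  7.24431433e-03, -4.57515071e-06]), 'tcp_pos': array([0.27982002, 0.61365475, 0.23023345]), 'ee_rot': array([[ 4.14928341e-01,  9.09853782e-01, -7.52488963e-04],
       [ 9.09852059e-01, -4.14929021e-01, -1.77144241e-03],
       [-1.92398308e-03,  5.03680267e-05, -9.99998148e-01]]), 'force': array([ 0.08963734, -0.38511032, -0.23844723]), 'ft_torque': array([ 0.04407025, -0.05964294,  0.01802933]), 'grip_width': 0.08543529422156723}
scene [ 1.11558815 -0.44006584  1.14303499] 0.9960078125
side [0.56428352 0.67876491 0.51655151] 0.996203125
wrist [0.2018308  0.64888546 0.37448252] 0.9959375
```

View pics/scene0.png

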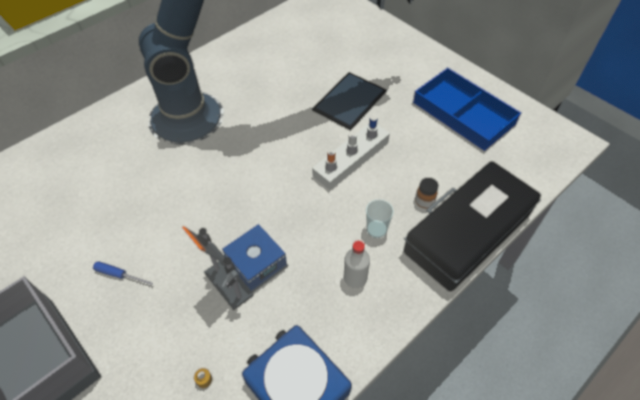

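View pics/side0.png

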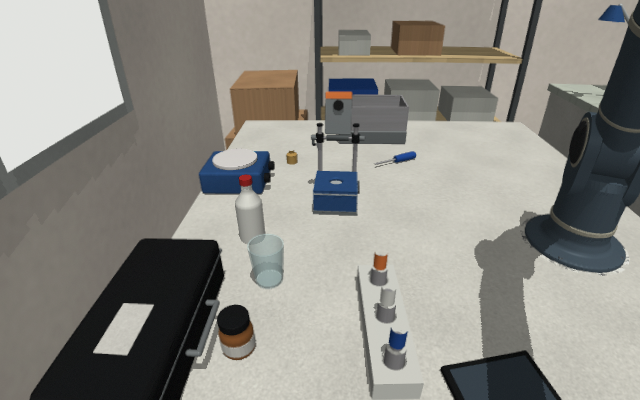

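View pics/wrist0.png

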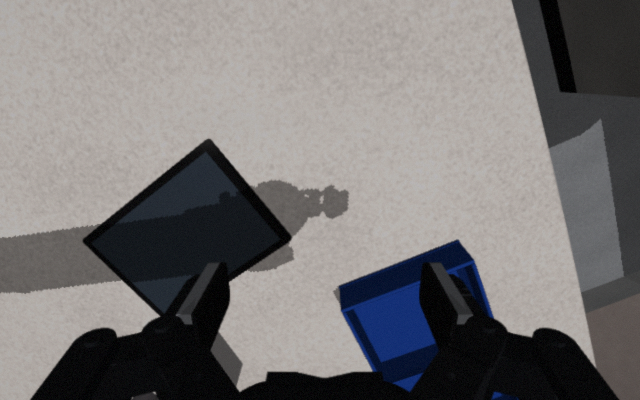

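The scene view shows the blue cap at about (373,124), the station at (253,256) and the orange lip at (193,238). The side view shows the blue cap at (398,338), the station at (336,190), and the open plate with its pad at (338,105) and lip at (339,96). Next I'll measure these.

```bash
python3 - <<'E'
from h import *
import pickle
S=pickle.load(open('scene0.pkl','rb'));D=pickle.load(open('side0.pkl','rb'))
def blue(c):
    h=cv2.cvtColor(c['frame'],cv2.COLOR_RGB2HSV);return (h[...,0]>100)&(h[...,0]<130)&(h[...,1]>120)&(h[...,2]>50)
def orange(c):
    h=cv2.cvtColor(c['frame'],cv2.COLOR_RGB2HSV);return (h[...,0]<14)&(h[...,1]>150)&(h[...,2]>120)
def box(m,u0,v0,u1,v1):
    k=np.zeros_like(m);k[v0:v1,u0:u1]=1;return m&k.astype(bool)
for nm,c,b1,b2,b3 in [('S',S,(362,112,385,136),(215,220,292,295),(178,220,212,256)),('D',D,(385,322,412,352),(308,165,364,216),(320,88,358,102))]:
    P,_=cloud(c,box(blue(c),*b1));print(nm,'cap',len(P),P.min(0),P.max(0)); 
    t=P[P[:,2]>np.percentile(P[:,2],95)-.004];print(' top',len(t),t.mean(0),t.min(0),t.max(0))
    P,uv=cloud(c,box(blue(c),*b2)); t=(P[:,2]>0.063)&(P[:,2]<0.08)
    r=cv2.minAreaRect((P[t][:,:2]*1000).astype(np.float32));print(' station',t.sum(),np.median(P[t],0),r)
    P,_=cloud(c,box(orange(c),*b3));print(' lip',len(P),np.round(P.mean(0),4),np.round(P.min(0),4),np.round(P.max(0),4))
# table check
print(pts(S,[[300,230],[150,220]]),pts(D,[[300,300],[450,250]]))
for n,c,(u0,v0,u1,v1),k in [('S',S,(160,200,320,320),5),('D',D,(290,80,390,225),6),('D2',D,(340,240,440,400),5),('S2',S,(300,100,410,200),6)]:
    cv2.imwrite(f'pics/crop{n}.png',cv2.resize(c['frame'][v0:v1,u0:u1,::-1],None,fx=k,fy=k,interpolation=cv2.INTER_CUBIC)[:600,:800])
E
```

```text
S cap 19 [0.46960637 0.32846544 0.08306614] [0.48262075 0.337283   0.10222214]
 top 6 [0.47640868 0.33265175 0.09985116] [0.47403686 0.32846544 0.09763667] [0.4802698  0.33597778 0.10222214]
 station 1482 [ 0.56028621 -0.16497598  0.07109602] ((557.2902221679688, -162.13088989257812), (104.98463439941406, 107.01164245605469), 87.59574890136719)
 lip 56 [ 0.5563 -0.2826  0.2678] [ 0.5249 -0.2861  0.2594] [ 0.5842 -0.2792  0.2733]
D cap 235 [0.46042507 0.34301718 0.07787247] [0.48144806 0.35555876 0.11040985]
 top 46 [0.47194667 0.3521105  0.10677884] [0.46123523 0.34441822 0.10406911] [0.48117524 0.35555876 0.11040985]
 station 849 [ 0.55427358 -0.14687734  0.06944931] ((555.7661743164062, -156.96229553222656), (111.99922943115234, 107.09185028076172), 87.26492309570312)
 lip 174 [ 0.549  -0.2778  0.2604] [ 0.5166 -0.2863  0.2514] [ 0.5823 -0.2722  0.2683]
[[ 0.55726364 -0.01579301  0.00601357]
 [ 0.25890634 -0.28720833  0.00338359]] [[6.22419543e-01 1.92844585e-01 5.08161550e-04]
 [2.99785076e-01 3.74812834e-02 1.33606602e-03]]
```

View pics/cropS.png

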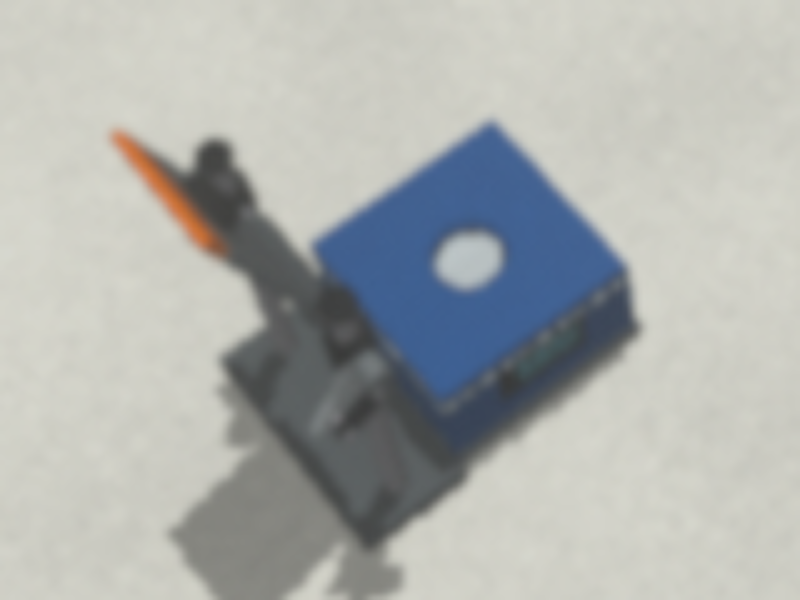

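View pics/cropD.png

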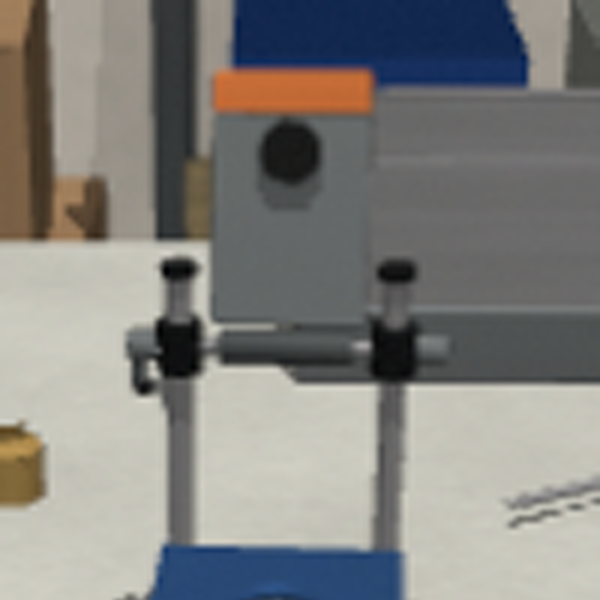

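>>> servo_tool:
  travel:
    - [0,0,0]
    - [0,0,0]
    - [0,0,0]
    - [0,0,0]
    - [0,0,0]
  rot:
    - [0,0,0.91]
    - [0,0,0.91]
    - [0,0,0.91]
    - [0,0,0.91]
    - [0,0,0.91]
  claw: [0,0,0,0,0]

```text
time: 0.65
tcp_pos: [0.2799, 0.614, 0.2309]
ee_rot: [[0.876, 0.482, -0.0], [0.482, -0.876, -0.001], [-0.001, 0.0, -1.0]]
force: [-0.3, 0.3, -0.2]
grip_width: 0.0854
```

>>> servo_tool:
  travel:
    - [0,0,0]
    - [0,0,0]
    - [0,0,0]
    - [0,0,0]
    - [0,0,0]
  rot:
    - [0,0,0.91]
    - [0,0,0.91]
    - [0,0,0.91]
    - [0,0,0.91]
    - [0,0,0]
  claw: [0,0,0,0,0]

```text
time: 1.15
tcp_pos: [0.2797, 0.6141, 0.2309]
ee_rot: [[1.0, -0.0, 0.0], [-0.0, -1.0, -0.001], [0.0, 0.001, -1.0]]
force: [0.3, 0.8, 0.4]
grip_width: 0.0855
```

>>> servo_tool:
  travel:
    - [0.39,0.69,-0.06]
    - [0.39,0.69,-0.06]
    - [0.39,0.69,-0.06]
    - [0.39,0.69,-0.06]
    - [0.39,0.69,-0.06]
  rot:
    - [0,0,0]
    - [0,0,0]
    - [0,0,0]
    - [0,0,0]
    - [0,0,0]
  claw: [0,0,0,0,0]

```text
time: 1.65
tcp_pos: [0.3779, 0.4401, 0.2464]
ee_rot: [[1.0, 0.003, -0.0], [0.003, -1.0, 0.0], [-0.0, -0.0, -1.0]]
force: [0.6, 0.9, 0.5]
grip_width: 0.0855
```

>>> servo_tool:
  travel:
    - [0.39,0.69,-0.06]
    - [0.39,0.69,-0.06]
    - [0.39,0.69,-0.06]
    - [0.39,0.69,-0.06]
    - [0,0,0]
  rot:
    - [0,0,0]
    - [0,0,0]
    - [0,0,0]
    - [0,0,0]
    - [0,0,0]
  claw: [0,0,0,0,0]

```text
time: 2.15
tcp_pos: [0.4589, 0.2973, 0.2591]
ee_rot: [[1.0, -0.008, 0.002], [-0.008, -1.0, -0.002], [0.003, 0.002, -1.0]]
force: [-0.2, -0.0, -0.1]
grip_width: 0.0853
```

```bash
python3 - <<'E'
from h import *
import pickle
s=state();print(s['tcp_pos'],s['joints'])
c=cam('wrist');save(c,'w1');pickle.dump(c,open('w1.pkl','wb'))
T=np.linalg.inv(c['camera_from_world']);print(T)
E
```

```text
[0.45893901 0.29725438 0.25914595] [-0.93037773  0.23555117  0.33394015  1.82223622 -0.08295001  1.09666811
 -0.57540454]
[[ 9.99955354e-01  9.42924271e-03  6.15691093e-04  4.58344501e-01]
 [-9.10343996e-03  9.43838464e-01  3.30281820e-01  3.82046198e-01]
 [ 2.53319451e-03 -3.30272679e-01  9.43882164e-01  4.03134438e-01]
 [ 0.00000000e+00  0.00000000e+00  0.00000000e+00  1.00000000e+00]]
```

View pics/w1.png

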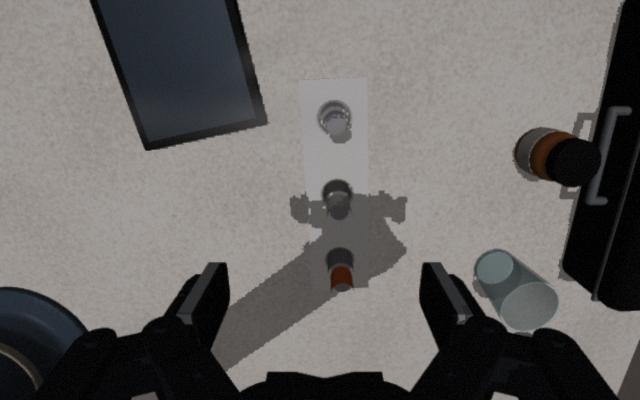

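```bash
python3 - <<'E'
from h import *
import pickle
c=pickle.load(open('w1.pkl','rb'))
cv2.imwrite('pics/w1c.png',cv2.resize(c['frame'][70:310,280:400,::-1],None,fx=2.5,fy=2.5,interpolation=cv2.INTER_CUBIC)[:600])
d=cam('side');save(d,'side1')
cv2.imwrite('pics/s1c.png',cv2.resize(d['frame'][240:400,340:440,::-1],None,fx=3.7,fy=3.7,interpolation=cv2.INTER_CUBIC)[:600])
for uv in [(335,118),(339,205),(341,278)]: print(c['frame'][uv[1],uv[0]],pts(c,[uv]))
E
```

```text
[97 93 95] [[0.46863217 0.34659436 0.09090264]]
[56 53 54] [[0.47266437 0.26233193 0.09136313]]
[60 28  9] [[0.47495668 0.18266046 0.09743505]]
```

View pics/w1c.png

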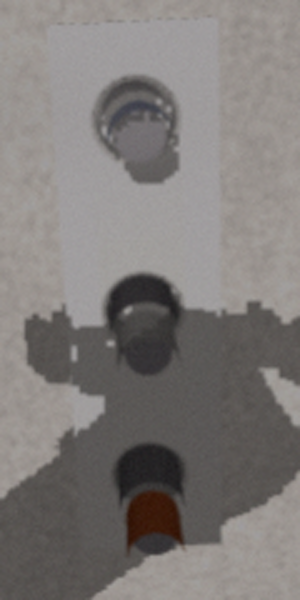

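View pics/s1c.png

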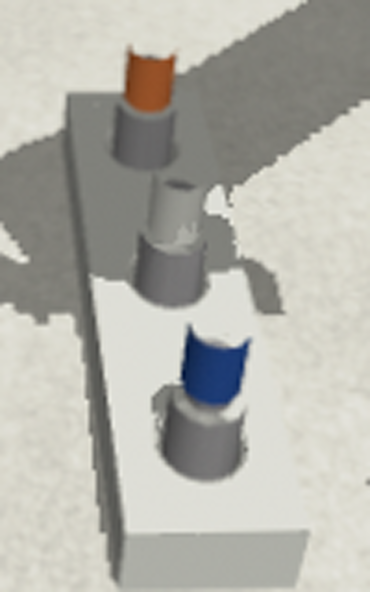

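```bash
python3 - <<'E'
from h import *
import pickle
c=pickle.load(open('w1.pkl','rb'));print(c['K'][0,0])
np.set_printoptions(precision=4,suppress=True)
uv=np.array([[u,v] for u in range(333,342) for v in range(121,131)]);P=pts(c,uv)
print('top z',np.percentile(P[:,2],[5,25,50,75,95]))
zt=np.median(P[:,2])
print(onplane(c,[[337.2,125.2]],zt), onplane(c,[[337.2,125.2]],.11),onplane(c,[[334.8,117.2]],.04))
D=pickle.load(open('side0.pkl','rb'))
P=pts(D,[[u,v] for u in range(390,407) for v in range(324,350)])
h=D['frame'][324:350,390:407]
print(P[:,2].reshape(17,26)[8]); print(P[:,1].reshape(17,26)[8])
print(h[:,8])
# rack outline in wrist
p=onplane(c,[[299,79],[366,79],[301,200],[370,270]],.04);print(p)
print(proj(D,[[.4736,.343,z] for z in(.04,.07,.097,.105,.113)]))
E
```

```text
338.74283199924236
top z [0.0905 0.0913 0.0918 0.0923 0.0931]
[[0.4706 0.3402 0.0918]] [[0.4699 0.3427 0.11  ]] [[0.4701 0.3416 0.04  ]]
[0.0395 0.0395 0.0399 0.0397 0.0402 0.0411 0.0396 0.0414 0.0906 0.0907
 0.109  0.1071 0.1059 0.1042 0.1023 0.0989 0.0979 0.0941 0.0927 0.09
 0.0902 0.0864 0.0851 0.0839 0.0811 0.0792]
[0.2776 0.2796 0.282  0.2838 0.2862 0.289  0.2897 0.2931 0.3348 0.3366
 0.353  0.3531 0.3539 0.3541 0.3543 0.3533 0.3541 0.3529 0.3535 0.353
 0.3548 0.3535 0.3542 0.355  0.3545 0.3548]
[[204 204 195]
 [203 204 195]
 [203 203 195]
 [203 203 195]
 [203 204 195]
 [203 204 195]
 [203 204 195]
 [181 181 175]
 [144 143 143]
 [113 117 128]
 [ 41  58 101]
 [ 23  50 100]
 [ 23  51 100]
 [ 22  50 100]
 [ 25  52 103]
 [ 24  52 103]
 [ 25  52 104]
 [ 25  52 103]
 [ 25  52 104]
 [ 25  52 104]
 [ 24  52 105]
 [ 26  54 106]
 [ 25  53 106]
 [ 24  53 105]
 [ 26  52 105]
 [ 68  77 105]]
[[0.4336 0.3803 0.04  ]
 [0.5019 0.3797 0.04  ]
 [0.4316 0.2492 0.04  ]
 [0.5138 0.1562 0.04  ]]
[[391.377  358.7988]
 [393.5194 345.9954]
 [395.5544 333.7216]
 [396.1778 329.9392]
 [396.811  326.0872]]
```

```bash
cat > d.py <<'E'
import sys
from h import *
np.set_printoptions(precision=4,suppress=True)
s=state();print(s['time'],s['tcp_pos'],s['force'],s['grip_width']);print(s['ee_rot'])
if len(sys.argv)>3:
    t=np.array([float(x) for x in sys.argv[1:4]]);R=s['ee_rot']
    d=R.T@(t-s['tcp_pos'])/.05;print('units',d,np.abs(d).max())
    a=np.radians(float(sys.argv[4])) if len(sys.argv)>4 else 0
    G=np.array([[np.cos(a),np.sin(a),0],[np.sin(a),-np.cos(a),0],[0,0,-1]])
    print('rot units',cv2.Rodrigues(R.T@G)[0].ravel()/np.radians(8))
E
python3 d.py .4705 .342 .15
```

```text
2.25 [0.4557 0.3029 0.2585] [0.1308 0.8067 0.1991] 0.08535049981215262
[[ 1.     -0.0008  0.    ]
 [-0.0008 -1.      0.0006]
 [ 0.     -0.0006 -1.    ]]
units [ 0.2949 -0.7817  2.1696] 2.1696030353725355
rot units [-0.0042 -0.0002 -0.0058]
```

>>> servo_tool:
  travel:
    - [0.075,-0.2,0.5]
    - [0.075,-0.2,0.5]
    - [0.075,-0.2,0.5]
    - [0.07,-0.18,0.5]
    - [0,0,0]
  rot:
    - [0,0,0]
    - [0,0,0]
    - [0,0,0]
    - [0,0,0]
    - [0,0,0]
  claw: [0,0,0,0,0]
  force: 40

```text
time: 2.75
tcp_pos: [0.4668, 0.3443, 0.1545]
ee_rot: [[1.0, 0.006, -0.006], [0.006, -1.0, -0.004], [-0.006, 0.004, -1.0]]
force: [-1.2, -0.7, 0.5]
grip_width: 0.0852
```

```bash
python3 - <<'E'
from h import *
for n in['scene','side','wrist']:
    c=cam(n);save(c,n+'2')
    if n=='side':cv2.imwrite('pics/s2c.png',cv2.resize(c['frame'][210:400,300:500,::-1],None,fx=3,fy=3,interpolation=cv2.INTER_CUBIC))
E
python3 d.py .4705 .342 .074
```

```text
2.9 [0.47   0.3433 0.1591] [-0.3506 -0.8414 -0.0579] 0.08542980100956236
[[ 1.      0.0013  0.0005]
 [ 0.0013 -1.      0.0007]
 [ 0.0005 -0.0007 -1.    ]]
units [0.0094 0.0282 1.7023] 1.7023184916387357
rot units [-0.0049 -0.0037  0.0092]
```

View pics/s2c.png

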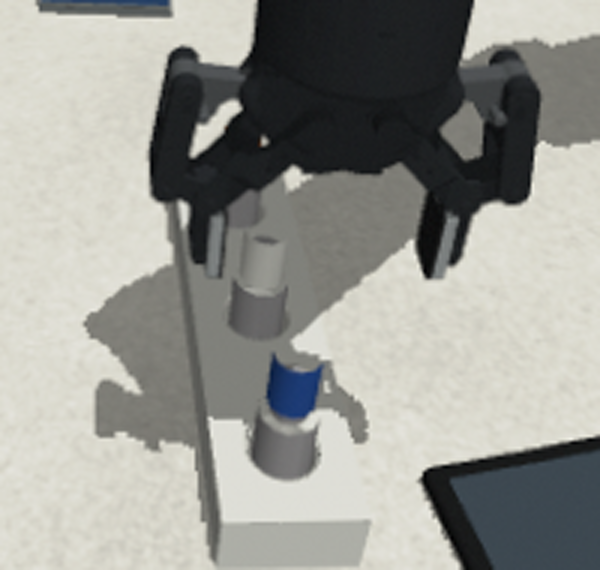

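View pics/wrist2.png

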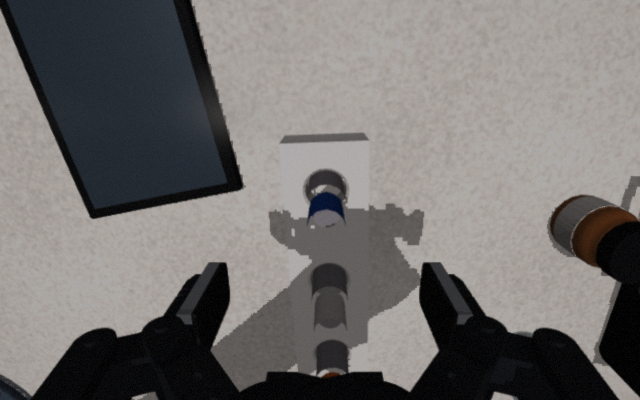

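```bash
python3 - <<'E'
from h import *
c=cam('wrist')
print(proj(c,[[.4705,.342,.076],[.4705,.342,.109]]))
cv2.imwrite('pics/w2c.png',cv2.resize(c['frame'][160:260,280:380,::-1],None,fx=6,fy=6,interpolation=cv2.INTER_CUBIC))
E
```

```text
[[326.21455433 204.02536877]
 [326.54383646 222.67521409]]
```

View pics/w2c.png

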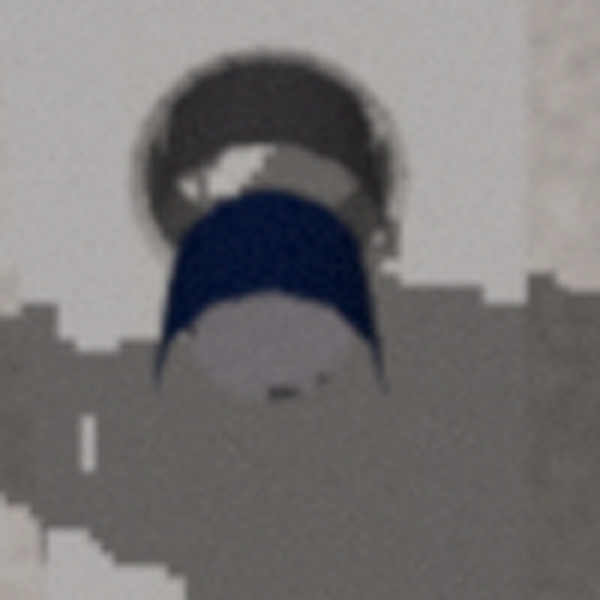

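>>> servo_tool:
  travel:
    - [0,0.03,0.4]
    - [0,0,0.4]
    - [0,0,0.4]
    - [0,0,0.3]
    - [0,0,0.2]
  rot:
    - [0,0,0]
    - [0,0,0]
    - [0,0,0]
    - [0,0,0]
    - [0,0,0]
  claw: [0,0,0,0,0]
  force: 40

```text
time: 3.45
tcp_pos: [0.4703, 0.3412, 0.0733]
ee_rot: [[1.0, -0.001, 0.0], [-0.001, -1.0, 0.001], [0.0, -0.001, -1.0]]
force: [-0.3, -0.3, -0.6]
grip_width: 0.0857
```

>>> servo_tool:
  travel:
    - [0,0,0]
    - [0,0,0]
  rot:
    - [0,0,0]
    - [0,0,0]
  claw: [0,0]

```text
time: 3.65
tcp_pos: [0.4706, 0.3414, 0.074]
ee_rot: [[1.0, -0.001, 0.001], [-0.001, -1.0, 0.001], [0.001, -0.001, -1.0]]
force: [-0.1, 0.7, -0.3]
grip_width: 0.0852
```

```bash
python3 - <<'E'
from h import *
for n in['side','wrist']:
    c=cam(n);save(c,n+'3')
    if n=='side':cv2.imwrite('pics/s3c.png',cv2.resize(c['frame'][210:400,300:500,::-1],None,fx=3,fy=3,interpolation=cv2.INTER_CUBIC))
E
python3 d.py .4705 .341 .074
```

```text
3.75 [0.4708 0.3415 0.0743] [-1.1525 -0.1289 -1.1488] 0.08560431416181163
[[ 1.     -0.0006  0.0015]
 [-0.0006 -1.      0.0013]
 [ 0.0015 -0.0013 -1.    ]]
units [-0.0055  0.0107  0.006 ] 0.01074674463320164
rot units [-0.0096 -0.0104 -0.0045]
```

View pics/s3c.png

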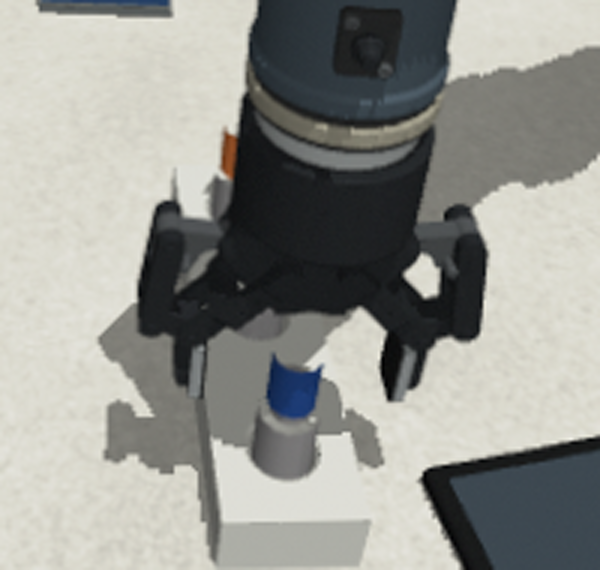

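View pics/wrist3.png

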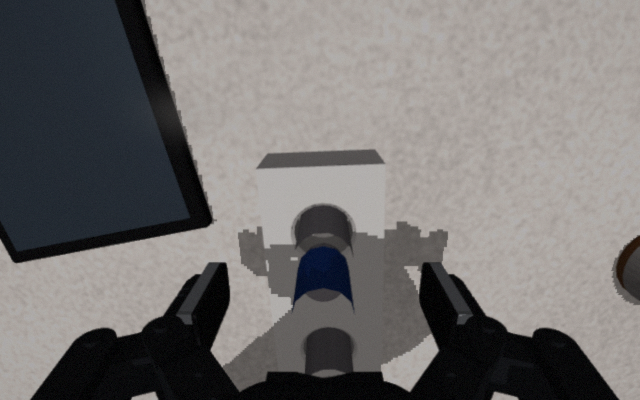

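>>> servo_tool:
  travel:
    - [0,0,0]
    - [0,0,0]
    - [0,0,0]
    - [0,0,0]
    - [0,0,0]
  rot:
    - [0,0,0]
    - [0,0,0]
    - [0,0,0]
    - [0,0,0]
    - [0,0,0]
  claw: [1,1,1,1,1]
  force: 50

```text
time: 4.25
tcp_pos: [0.4703, 0.3412, 0.0736]
ee_rot: [[1.0, -0.001, 0.001], [-0.001, -1.0, 0.0], [0.001, -0.0, -1.0]]
force: [0.6, 0.0, 2.0]
grip_width: 0.0231
```

>>> servo_tool:
  travel:
    - [0,0,0]
    - [0,0,0]
    - [0,0,0]
    - [0,0,0]
  rot:
    - [0,0,0]
    - [0,0,0]
    - [0,0,0]
    - [0,0,0]
  claw: [1,1,1,1]

```text
time: 4.65
tcp_pos: [0.4703, 0.3413, 0.0736]
ee_rot: [[1.0, -0.001, 0.0], [-0.001, -1.0, 0.0], [0.0, -0.0, -1.0]]
force: [0.5, 0.3, 2.7]
grip_width: 0.0226
```

```bash
python3 - <<'E'
from h import *
for n in['side','wrist']:
    c=cam(n);save(c,n+'4')
    if n=='side':cv2.imwrite('pics/s4c.png',cv2.resize(c['frame'][210:400,300:500,::-1],None,fx=3,fy=3,interpolation=cv2.INTER_CUBIC))
E
python3 d.py .4705 .341 .074
```

```text
4.75 [0.4703 0.3413 0.0735] [ 0.3667 -0.024   4.2754] 0.023039689879895638
[[ 1.     -0.0005  0.0005]
 [-0.0005 -1.      0.0005]
 [ 0.0005 -0.0005 -1.    ]]
units [ 0.0032  0.0054 -0.0091] 0.009092002149630907
rot units [-0.0034 -0.0033 -0.0039]
```

View pics/s4c.png

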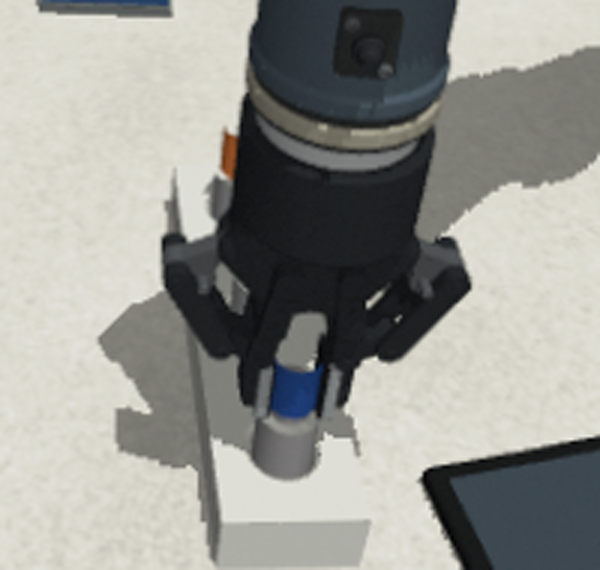

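View pics/wrist4.png

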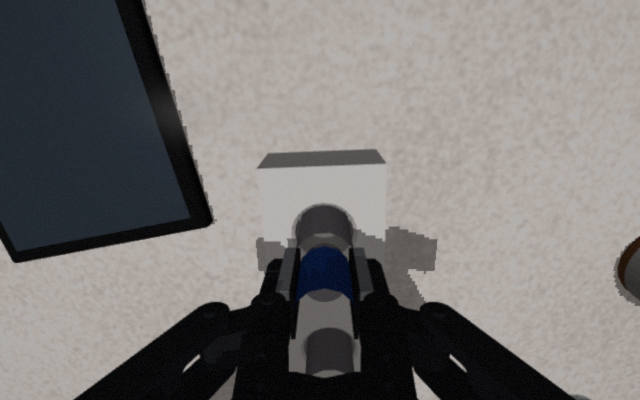

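>>> servo_tool:
  travel:
    - [0,0,-0.3]
    - [0,0,-0.6]
    - [0,0,-0.7]
    - [0,0,-0.7]
    - [0,0,-0.7]
  rot:
    - [0,0,0]
    - [0,0,0]
    - [0,0,0]
    - [0,0,0]
    - [0,0,0]
  claw: [1,1,1,1,1]

```text
time: 5.25
tcp_pos: [0.4695, 0.3405, 0.225]
ee_rot: [[1.0, -0.001, -0.001], [-0.001, -1.0, -0.001], [-0.001, 0.001, -1.0]]
force: [0.5, 0.7, -1.5]
grip_width: 0.0226
```

>>> servo_tool:
  travel:
    - [0,0,-0.6]
    - [0,0,0]
    - [0,0,0]
  rot:
    - [0,0,0]
    - [0,0,0]
    - [0,0,0]
  claw: [1,1,1]

```text
time: 5.55
tcp_pos: [0.4697, 0.3408, 0.2537]
ee_rot: [[1.0, -0.001, -0.0], [-0.001, -1.0, 0.0], [-0.0, -0.0, -1.0]]
force: [-0.2, 0.2, -1.1]
grip_width: 0.0229
```

```bash
python3 - <<'E'
from h import *
import pickle
for n in['side','wrist']:
    c=cam(n);save(c,n+'5');pickle.dump(c,open(n+'5.pkl','wb'))
    if n=='side':cv2.imwrite('pics/s5c.png',cv2.resize(c['frame'][160:350,300:500,::-1],None,fx=3,fy=3,interpolation=cv2.INTER_CUBIC))
E
python3 d.py .4705 .341 .074
```

```text
5.65 [0.469  0.3404 0.2519] [-0.3955  0.8628 -0.9383] 0.023210518313680754
[[ 1.     -0.0004 -0.0025]
 [-0.0004 -1.     -0.0019]
 [-0.0025  0.0019 -1.    ]]
units [ 0.0384 -0.0179  3.5582] 3.558170500329134
rot units [ 0.0139  0.0178 -0.003 ]
```

View pics/s5c.png

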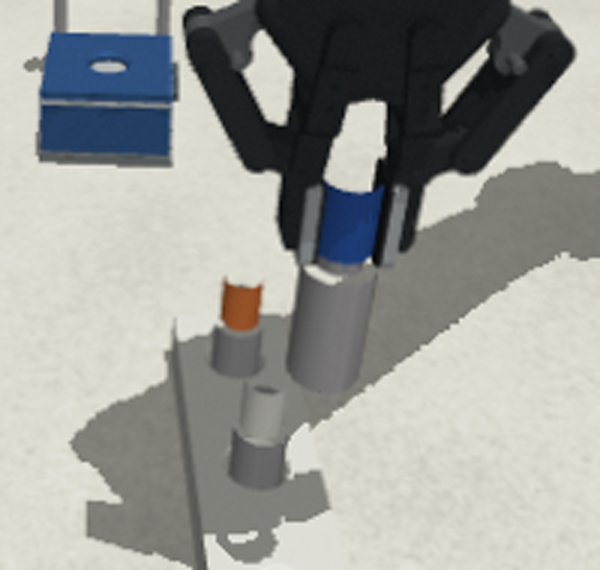

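View pics/wrist5.png

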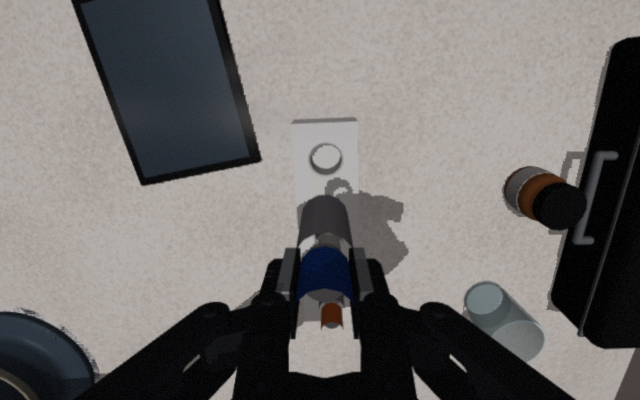

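>>> servo_tool:
  travel:
    - [0.115,0.64,0]
    - [0.115,0.64,0]
    - [0.115,0.64,0]
    - [0.115,0.64,0]
    - [0.115,0.64,0]
  rot:
    - [0,0,0]
    - [0,0,0]
    - [0,0,0]
    - [0,0,0]
    - [0,0,0]
  claw: [1,1,1,1,1]

```text
time: 6.15
tcp_pos: [0.4978, 0.1794, 0.2516]
ee_rot: [[1.0, -0.0, -0.003], [-0.0, -1.0, -0.002], [-0.003, 0.002, -1.0]]
force: [0.6, 0.7, -1.7]
grip_width: 0.0229
```

>>> servo_tool:
  travel:
    - [0.115,0.64,0]
    - [0.115,0.64,0]
    - [0.115,0.64,0]
    - [0.115,0.64,0]
    - [0.115,0.64,0]
  rot:
    - [0,0,0]
    - [0,0,0]
    - [0,0,0]
    - [0,0,0]
    - [0,0,0]
  claw: [1,1,1,1,1]

```text
time: 6.65
tcp_pos: [0.5264, 0.0197, 0.2517]
ee_rot: [[1.0, -0.001, -0.003], [-0.001, -1.0, -0.001], [-0.003, 0.001, -1.0]]
force: [0.1, 0.2, -2.2]
grip_width: 0.0233
```

>>> servo_tool:
  travel:
    - [0.115,0.64,0]
    - [0.115,0.64,0]
    - [0.115,0.64,0]
    - [0.115,0.64,0]
    - [0.115,0.64,0]
  rot:
    - [0,0,0]
    - [0,0,0]
    - [0,0,0]
    - [0,0,0]
    - [0,0,0]
  claw: [1,1,1,1,1]

```text
time: 7.15
tcp_pos: [0.5552, -0.1399, 0.2515]
ee_rot: [[1.0, -0.001, -0.004], [-0.001, -1.0, 0.0], [-0.004, -0.0, -1.0]]
force: [0.3, 0.6, -0.5]
grip_width: 0.0229
```

>>> servo_tool:
  travel:
    - [0,0,0]
    - [0,0,0]
    - [0,0,0]
  rot:
    - [0,0,0]
    - [0,0,0]
    - [0,0,0]
  claw: [1,1,1]

```text
time: 7.45
tcp_pos: [0.5556, -0.1374, 0.2521]
ee_rot: [[1.0, 0.001, -0.002], [0.001, -1.0, 0.001], [-0.002, -0.001, -1.0]]
force: [0.8, -0.5, -1.6]
grip_width: 0.0227
```

```bash
python3 - <<'E'
from h import *
import pickle
for n in['scene','side','wrist']:
    c=cam(n);save(c,n+'6');pickle.dump(c,open(n+'6.pkl','wb'))
E
python3 d.py .556 -.16 .25
```

```text
7.6 [ 0.5561 -0.1374  0.2529] [ 0.1913 -0.4595 -0.9685] 0.023078402017771688
[[ 1.      0.0018 -0.0008]
 [ 0.0018 -1.      0.0007]
 [-0.0008 -0.0007 -1.    ]]
units [-0.0018  0.4516  0.0576] 0.4516152043747038
rot units [-0.0051  0.0055  0.0128]
```

View pics/wrist6.png

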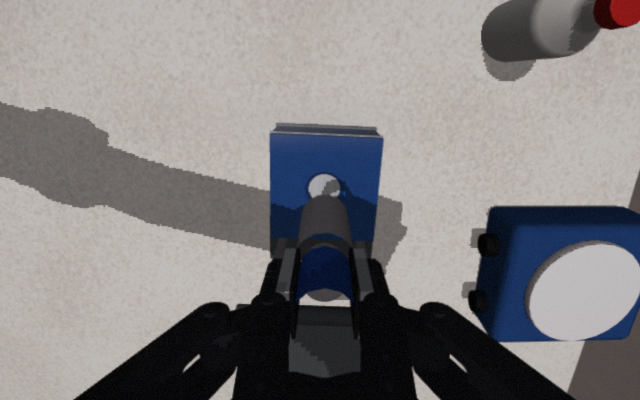

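View pics/side6.png

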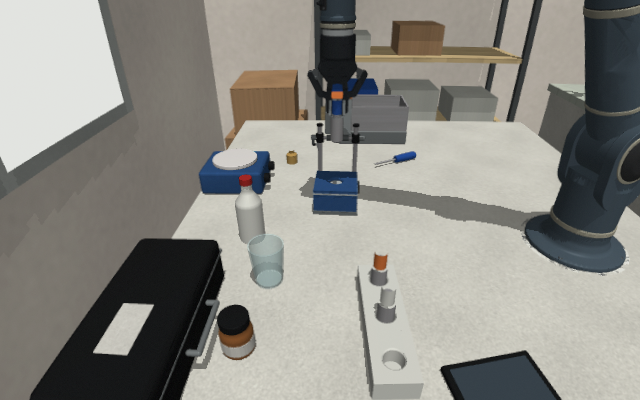

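View pics/scene6.png

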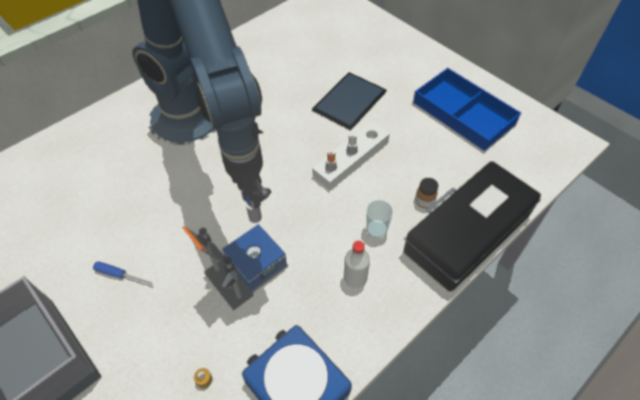

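```bash
python3 - <<'E'
from h import *
import pickle
np.set_printoptions(precision=4,suppress=True)
c=pickle.load(open('wrist6.pkl','rb'))
cv2.imwrite('pics/w6c.png',cv2.resize(c['frame'][110:270,250:400,::-1],None,fx=3.7,fy=3.7,interpolation=cv2.INTER_CUBIC)[:600])
h=cv2.cvtColor(c['frame'],cv2.COLOR_RGB2HSV)
m=((h[...,0]>100)&(h[...,0]<130)&(h[...,1]>120)).astype(np.uint8)
# per-row left/right edges
for v in [140,150,160,170,210,220,230]:
    u=np.nonzero(m[v,255:400])[0]+255
    print(v,u.min(),u.max(),onplane(c,[[u.min()-.5,v],[u.max()+.5,v]],.07)[:,:2].ravel())
for u in [280,300,350,370]:
    v=np.nonzero(m[110:240,u])[0]+110;print(u,v.min(),v.max(),onplane(c,[[u,v.min()-.5]],.07)[0])
# well: non-blue pixels inside
w=(m==0);k=np.zeros_like(w);k[165:215,300:348]=1;w&=k
n,l,st,ce=cv2.connectedComponentsWithStats(w.astype(np.uint8));print(st,ce)
# points on well outer rim
for v in range(170,200,4):
    row=~(m[v,295:352]>0);u=np.nonzero(row)[0]+295
    if len(u):print(v,u.min(),u.max(),onplane(c,[[u.min()-.5,v],[u.max()+.5,v]],.07)[:,:2].ravel())
E
```

```text
140 271 382 [ 0.5027 -0.11    0.6112 -0.1098]
150 270 381 [ 0.5012 -0.1198  0.6108 -0.1196]
160 270 380 [ 0.5007 -0.1298  0.6103 -0.1296]
170 270 379 [ 0.5002 -0.14    0.6099 -0.1398]
210 271 375 [ 0.499  -0.1829  0.6081 -0.1827]
220 271 374 [ 0.4984 -0.1942  0.6076 -0.194 ]
230 271 373 [ 0.4978 -0.2057  0.6071 -0.2055]
280 136 237 [ 0.5121 -0.1056  0.07  ]
300 136 220 [ 0.5314 -0.1056  0.07  ]
350 137 229 [ 0.5796 -0.1065  0.07  ]
370 138 239 [ 0.599  -0.1074  0.07  ]
[[     0      0    640    400 254639]
 [   302    173     46     42   1361]] [[319.4757 199.5168]
 [324.0375 196.3527]]
174 318 329 [ 0.5481 -0.1441  0.5601 -0.1441]
178 312 336 [ 0.542  -0.1482  0.5671 -0.1482]
182 309 339 [ 0.5389 -0.1524  0.5702 -0.1524]
186 308 340 [ 0.5379 -0.1567  0.5713 -0.1566]
190 308 340 [ 0.5378 -0.1609  0.5713 -0.1609]
194 309 339 [ 0.5388 -0.1652  0.5704 -0.1652]
198 311 338 [ 0.5407 -0.1696  0.5694 -0.1695]
```

View pics/w6c.png

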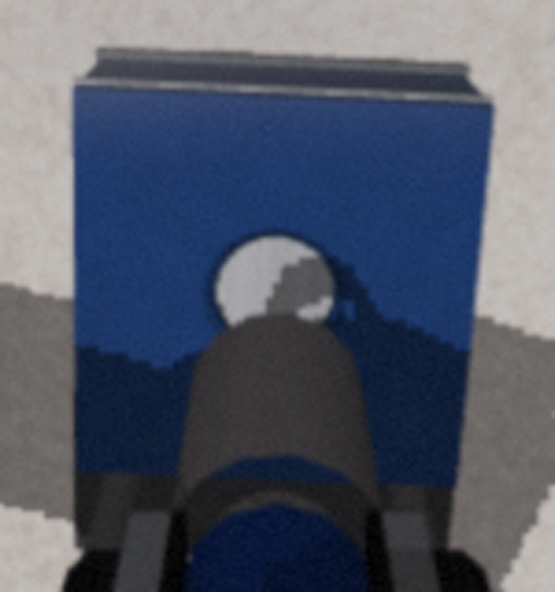

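```bash
python3 - <<'E'
from h import *
import pickle
c=pickle.load(open('wrist6.pkl','rb'));s=state();p=s['tcp_pos'];print(p)
for dz,y in [(0,0),(0.019,0),(-.004,0),(-.064,0),(-.064,.015),(-.064,.012),(-.004,.015),(.035,.012)]: print(dz,y,proj(c,[p+[-.015,y,dz],p+[0,y,dz],p+[.015,y,dz]]).ravel())
h=c['frame']
for v in (200,210,220,230): print(v,h[v,296:356].astype(int).sum(1))
E
```

```text
[ 0.55605108 -0.13742116  0.25289391]
0 0 [295.49485249 262.47699192 326.46680322 262.54093889 357.43897238
 262.56320848]
0.019 0 [291.95218052 285.12122634 326.69403978 285.20484787 361.43556853
 285.21818448]
-0.004 0 [296.14594646 258.31961406 326.42502898 258.38039147 356.70440381
 258.40380882]
-0.064 0 [303.31073546 212.65790074 325.96509489 212.69152988 348.62012339
 212.71933753]
-0.064 0.015 [302.86421612 191.1724639  326.02865395 191.20261728 349.19374626
 191.2340657 ]
-0.064 0.012 [302.95461293 195.54661685 326.01575843 195.57750491 349.07756183
 195.60818738]
-0.004 0.015 [295.30479652 230.79641121 326.52644417 230.85022731 357.74827373
 230.88162581]
0.035 0.012 [287.09042798 282.44503902 327.05484709 282.54504918 367.01772266
 282.55481622]
200 [188 192 179 193 189 182 191 186 193 196 185 183 168 145 158 150 158 166
 165 169 173 166 171 169 164 175 165 166 173 166 177 165 171 176 163 157
 156 163 150 153 161 154 148 145 117  96 101 102 104 109  96  90 111  94
  97 102  95  94 100  99]
210 [109 103 102 107 107 107 132 135 147 147 158 164 160 159 160 159 168 172
 165 173 171 167 168 166 167 167 169 163 170 172 161 169 166 165 167 179
 156 165 157 163 157 155 148 144 136 146 147 141 138 123 116 110  92 104
  98  97  93  91 103 103]
220 [ 98 104 102 109 117 143 155 166 155 152 164 159 161 169 159 161 169 175
 169 176 176 167 169 173 165 172 163 170 164 162 171 162 167 168 165 168
 167 157 168 165 159 161 149 147 152 149 143 142 134 138 133 115 108 107
  95  96 106 109  96  96]
230 [ 95  98 104 130 149 157 161 155 160 163 161 163 168 158 180 173 178 167
 172 173 181 178 174 164 172 167 159 179 170 169 175 165 168 169 180 168
 155 166 165 165 157 157 157 150 149 146 149 145 138 141 129 116 122 113
 112  78 102 103 106 105]
```

>>> servo_tool:
  travel:
    - [0,0.225,0.2]
    - [0,0.225,0.5]
    - [0,0,0.5]
    - [0,0,0.5]
    - [0,0,0.4]
  rot:
    - [0,0,0]
    - [0,0,0]
    - [0,0,0]
    - [0,0,0]
    - [0,0,0]
  claw: [1,1,1,1,1]

```text
time: 8.1
tcp_pos: [0.5551, -0.1618, 0.1462]
ee_rot: [[1.0, -0.001, -0.002], [-0.001, -1.0, 0.0], [-0.002, -0.0, -1.0]]
force: [0.7, 0.6, -0.8]
grip_width: 0.0227
```

>>> servo_tool:
  travel:
    - [0,0,0]
    - [0,0,0]
    - [0,0,0]
  rot:
    - [0,0,0]
    - [0,0,0]
    - [0,0,0]
  claw: [1,1,1]

```text
time: 8.4
tcp_pos: [0.5569, -0.162, 0.1494]
ee_rot: [[1.0, -0.001, 0.002], [-0.001, -1.0, -0.001], [0.002, 0.001, -1.0]]
force: [0.0, -0.1, -0.7]
grip_width: 0.023
```

```bash
python3 - <<'E'
from h import *
import pickle
for n in['scene','side','wrist']:
    c=cam(n);save(c,n+'7');pickle.dump(c,open(n+'7.pkl','wb'))
    (u0,v0,u1,v1)={'scene':(200,190,310,300),'side':(290,70,390,220),'wrist':(230,150,420,340)}[n]
    k={'scene':5,'side':4,'wrist':3}[n]
    cv2.imwrite(f'pics/{n}7c.png',cv2.resize(c['frame'][v0:v1,u0:u1,::-1],None,fx=k,fy=k,interpolation=cv2.INTER_CUBIC))
E
python3 d.py .5558 -.16 .142
```

```text
8.55 [ 0.5567 -0.1617  0.1494] [ 0.8291 -0.005  -1.5787] 0.02301017814615973
[[ 1.     -0.0005  0.0021]
 [-0.0005 -1.     -0.0002]
 [ 0.0021  0.0002 -1.    ]]
units [-0.0192 -0.0336  0.1473] 0.14728741539791132
rot units [ 0.0012 -0.0151 -0.0034]
```

View pics/wrist7c.png

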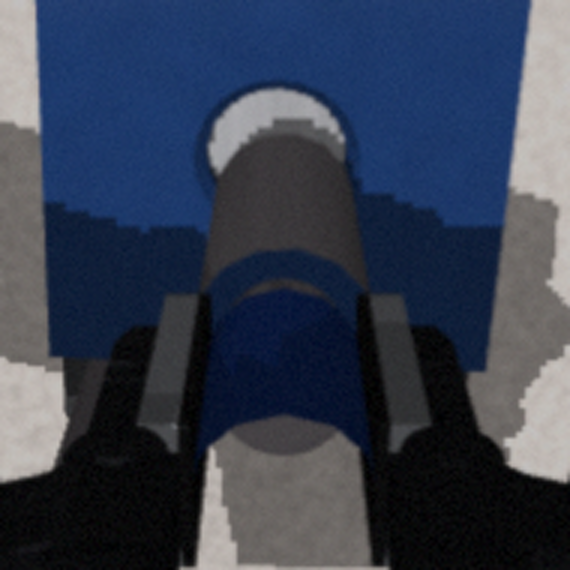

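View pics/side7c.png

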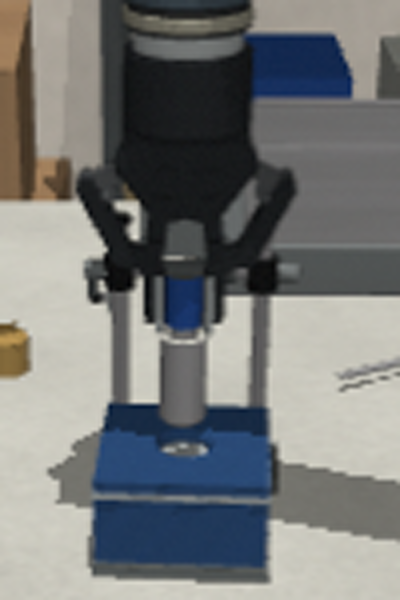

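View pics/scene7c.png

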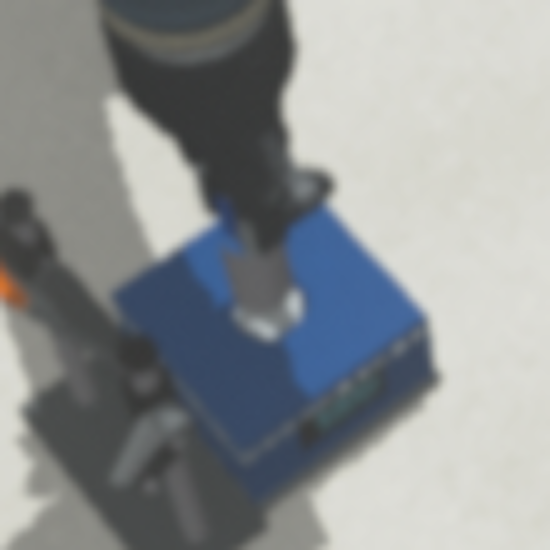

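```bash
python3 - <<'E'
from h import *
import pickle
np.set_printoptions(precision=4,suppress=True)
c=pickle.load(open('wrist7.pkl','rb'))
h=cv2.cvtColor(c['frame'],cv2.COLOR_RGB2HSV)
m=(h[...,1]>115)&(h[...,0]>100)&(h[...,0]<130)
pt=[]
for v in range(176,216,3):
    u=np.nonzero(~m[v,285:360])[0]+285
    if len(u):
        e=np.array([[u.min()-.5,v],[u.max()+.5,v]]);q=onplane(c,e,.07);print(v,u.min(),u.max(),q[:,:2].ravel())
        if v<197: pt+=list(q[:,:2])
pt=np.array(pt);A=np.c_[2*pt,np.ones(len(pt))];x=np.linalg.lstsq(A,(pt**2).sum(1),rcond=None)[0]
print('circ',x[:2],np.sqrt(x[2]+x[:2]@x[:2]))
p=state()['tcp_pos']
print(p,proj(c,[p+[a,0,-.064+.02] for a in(-.015,0,.015)]).ravel(),proj(c,[p+[0,0.012,-.064],p+[0,0.0135,-.064],p+[0,0.015,-.064],p+[0,0.015,-.004]]).ravel())
for v in(200,210,220,230): print(v,c['frame'][v,290:362].astype(int).sum(1))
E
```

```text
179 317 326 [ 0.5508 -0.1434  0.5577 -0.1435]
182 309 334 [ 0.5453 -0.1456  0.5632 -0.1456]
185 306 338 [ 0.5432 -0.1478  0.566  -0.1478]
188 303 341 [ 0.541  -0.1499  0.5681 -0.15  ]
191 301 343 [ 0.5396 -0.1521  0.5695 -0.1522]
194 300 344 [ 0.5389 -0.1543  0.5703 -0.1544]
197 299 344 [ 0.5381 -0.1566  0.5703 -0.1566]
200 299 344 [ 0.538  -0.1588  0.5704 -0.1589]
203 299 344 [ 0.538  -0.161   0.5704 -0.1611]
206 300 345 [ 0.5386 -0.1633  0.5712 -0.1634]
209 302 345 [ 0.54   -0.1656  0.5712 -0.1657]
212 302 346 [ 0.5399 -0.1679  0.572  -0.168 ]
215 302 347 [ 0.5399 -0.1702  0.5727 -0.1703]
circ [ 0.5545 -0.1598] 0.016681172203978228
[ 0.5567 -0.1617  0.1494] [300.7161 224.4393 325.4253 224.3885 350.1264 224.3262] [325.2404 194.8879 325.2396 192.7068 325.2388 190.516  325.9129 230.0069]
200 [196 196 192 188 173 142 139 129 149 285 474 494 496 492 499 492 490 465
 374 246 164 164 167 167 164 164 169 175 173 174 178 163 170 179 165 171
 177 167 156 168 181 170 167 171 165 155 156 153 156 174 215 250 252 257
 217 154 143 153 149 159 186 197 186 192 198 193 196 197 202 199 189 191]
210 [
[... 185 characters left out ...]
 157 150 157 152 138 141 145 139
 133 123 118  86  92 116 142 187 201 197 189 190 193 190 184 192 187 191]
220 [195 194 188 189 195 188 182 187 183 189 178 152 150 166 159 162 161 157
 162 159 164 168 161 170 172 172 176 173 172 180 173 175 175 169 169 171
 173 168 166 165 176 166 172 176 164 162 171 154 157 156 153 152 148 145
 135 121 133 130 111 110  98  99 105 108  99 101 107 103 101 115  93 108]
230 [102 101 105  94  97 107  91 112 116 150 157 162 161 160 163 166 169 168
 171 169 174 170 171 160 174 177 186 170 175 175 179 171 166 170 177 171
 162 172 183 175 174 176 170 169 164 163 159 152 149 146 150 147 153 151
 148 135 139 118 121 118 105  96 102 104 110 107 109 109 103 102  94  96]
```

>>> servo_tool:
  travel:
    - [-0.024,-0.034,0]
    - [0,0,0.15]
    - [0,0,0.15]
    - [0,0,0.1]
    - [0,0,0.1]
  rot:
    - [0,0,0]
    - [0,0,0]
    - [0,0,0]
    - [0,0,0]
    - [0,0,0]
  claw: [1,1,1,1,1]

```text
time: 9.05
tcp_pos: [0.5546, -0.1596, 0.1224]
ee_rot: [[1.0, -0.001, -0.001], [-0.001, -1.0, 0.0], [-0.001, -0.0, -1.0]]
force: [0.5, -1.9, -1.4]
grip_width: 0.023
```

>>> servo_tool:
  travel:
    - [0,0,0]
    - [0,0,0]
  rot:
    - [0,0,0]
    - [0,0,0]
  claw: [1,1]

```text
time: 9.25
tcp_pos: [0.5548, -0.1599, 0.1231]
ee_rot: [[1.0, -0.001, -0.0], [-0.001, -1.0, -0.0], [-0.0, 0.0, -1.0]]
force: [1.3, -0.1, -1.3]
grip_width: 0.0231
```

```bash
python3 - <<'E'
from h import *
import pickle
for n in['side','wrist']:
    c=cam(n);save(c,n+'8');pickle.dump(c,open(n+'8.pkl','wb'))
    (u0,v0,u1,v1)={'scene':(200,190,310,300),'side':(290,70,390,220),'wrist':(230,150,420,340)}[n]
    k={'scene':5,'side':4,'wrist':3}[n]
    cv2.imwrite(f'pics/{n}8c.png',cv2.resize(c['frame'][v0:v1,u0:u1,::-1],None,fx=k,fy=k,interpolation=cv2.INTER_CUBIC))
E
python3 d.py .5555 -.16 .0835
```

```text
9.35 [ 0.555  -0.1599  0.1234] [-0.1373 -0.9123 -1.6673] 0.023122132030780698
[[ 1.     -0.0007  0.0003]
 [-0.0007 -1.     -0.    ]
 [ 0.0003  0.     -1.    ]]
units [0.0089 0.0026 0.7989] 0.7988738477308839
rot units [ 0.0001 -0.0023 -0.0049]
```

View pics/wrist8c.png

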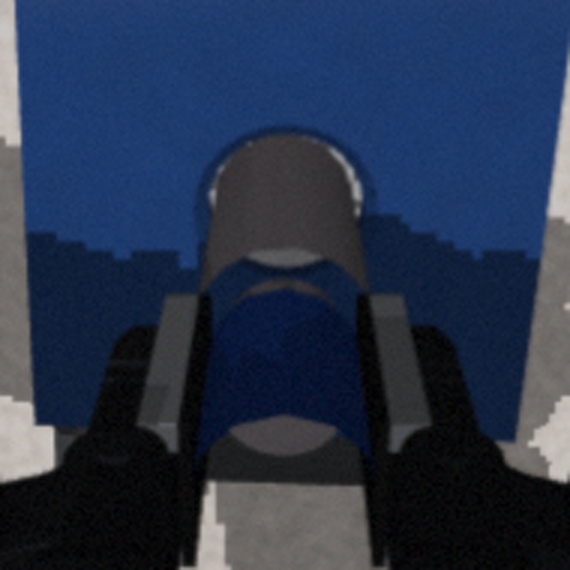

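View pics/side8c.png

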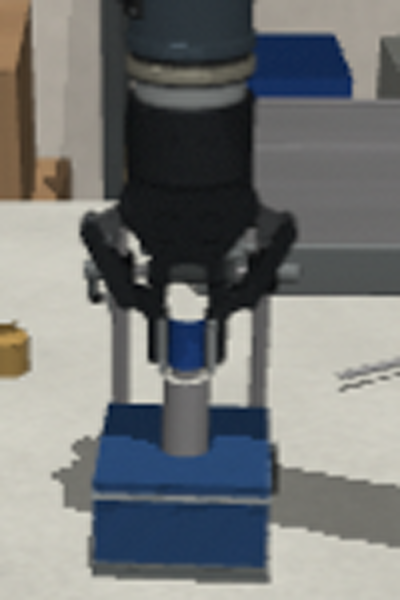

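>>> servo_tool:
  travel:
    - [0.008,0,0.12]
    - [0,0,0.15]
    - [0,0,0.15]
    - [0,0,0.15]
    - [0,0,0.1]
  rot:
    - [0,0,0]
    - [0,0,0]
    - [0,0,0]
    - [0,0,0]
    - [0,0,0]
  claw: [1,1,1,1,1]

```text
time: 9.85
tcp_pos: [0.5548, -0.1596, 0.0887]
ee_rot: [[1.0, -0.001, -0.001], [-0.001, -1.0, 0.0], [-0.001, -0.0, -1.0]]
force: [-0.6, 0.3, -1.6]
grip_width: 0.0228
```

>>> servo_tool:
  travel:
    - [0,0,0.06]
    - [0,0,0.02]
    - [0,0,0]
  rot:
    - [0,0,0]
    - [0,0,0]
    - [0,0,0]
  claw: [1,1,1]

```text
time: 10.15
tcp_pos: [0.5554, -0.1598, 0.0857]
ee_rot: [[1.0, -0.001, 0.0], [-0.001, -1.0, 0.0], [0.0, -0.0, -1.0]]
force: [0.3, -0.3, -0.5]
grip_width: 0.0228
```

>>> servo_tool:
  travel:
    - [0,0,0.02]
    - [0,0,0.02]
    - [0,0,0]
  rot:
    - [0,0,0]
    - [0,0,0]
    - [0,0,0]
  claw: [1,1,1]

```text
time: 10.45
tcp_pos: [0.5553, -0.1597, 0.0838]
ee_rot: [[1.0, -0.0, 0.0], [-0.0, -1.0, 0.0], [0.0, -0.0, -1.0]]
force: [-0.6, -0.5, -1.4]
grip_width: 0.0231
```

>>> servo_tool:
  travel:
    - [0,0,0.02]
    - [0,0,0]
    - [0,0,0]
  rot:
    - [0,0,0]
    - [0,0,0]
    - [0,0,0]
  claw: [1,1,1]

```text
time: 10.75
tcp_pos: [0.5556, -0.1599, 0.0835]
ee_rot: [[1.0, -0.001, 0.001], [-0.001, -1.0, 0.0], [0.001, -0.0, -1.0]]
force: [-0.8, 0.2, 5.9]
grip_width: 0.0229
```

Contact came at TCP z = 0.0835, which is exactly the predicted home height. I'll release now.

>>> servo_tool:
  travel:
    - [0,0,0]
    - [0,0,0]
    - [0,0,0]
    - [0,0,0]
    - [0,0,0]
  rot:
    - [0,0,0]
    - [0,0,0]
    - [0,0,0]
    - [0,0,0]
    - [0,0,0]
  claw: [0.4,0.4,0.4,0.4,0.4]

```text
time: 11.25
tcp_pos: [0.5552, -0.1597, 0.0826]
ee_rot: [[1.0, -0.001, -0.0], [-0.001, -1.0, 0.0], [-0.0, -0.0, -1.0]]
force: [-0.7, 0.3, 0.6]
grip_width: 0.0515
```

>>> servo_tool:
  travel:
    - [0,0,-0.5]
    - [0,0,-0.7]
    - [0,0,-0.8]
    - [0,0,-0.8]
    - [0,0,0]
  rot:
    - [0,0,0]
    - [0,0,0]
    - [0,0,0]
    - [0,0,0]
    - [0,0,0]
  claw: [0.4,0.4,0.4,0.4,0.4]

```text
time: 11.75
tcp_pos: [0.5585, -0.1613, 0.2285]
ee_rot: [[1.0, -0.001, 0.011], [-0.001, -1.0, -0.002], [0.011, 0.002, -1.0]]
force: [0.5, -1.2, -0.2]
grip_width: 0.0512
```

```bash
python3 - <<'E'
from h import *
import pickle
for n in['scene','side','wrist']:
    c=cam(n);save(c,n+'9');pickle.dump(c,open(n+'9.pkl','wb'))
    (u0,v0,u1,v1)={'scene':(160,190,310,310),'side':(290,70,390,220),'wrist':(230,100,420,290)}[n]
    k={'scene':5,'side':4,'wrist':3}[n]
    cv2.imwrite(f'pics/{n}9c.png',cv2.resize(c['frame'][v0:v1,u0:u1,::-1],None,fx=k,fy=k,interpolation=cv2.INTER_CUBIC))
E
python3 d.py .5555 -.16 .25
```

```text
11.9 [ 0.5549 -0.1594  0.2223] [-0.4634 -0.5053 -0.3944] 0.051365930919882195
[[ 1.     -0.0004 -0.0007]
 [-0.0004 -1.      0.0006]
 [-0.0007 -0.0006 -1.    ]]
units [ 0.0125  0.0111 -0.5544] 0.5544249327566578
rot units [-0.0043  0.0049 -0.0029]
```

View pics/wrist9c.png

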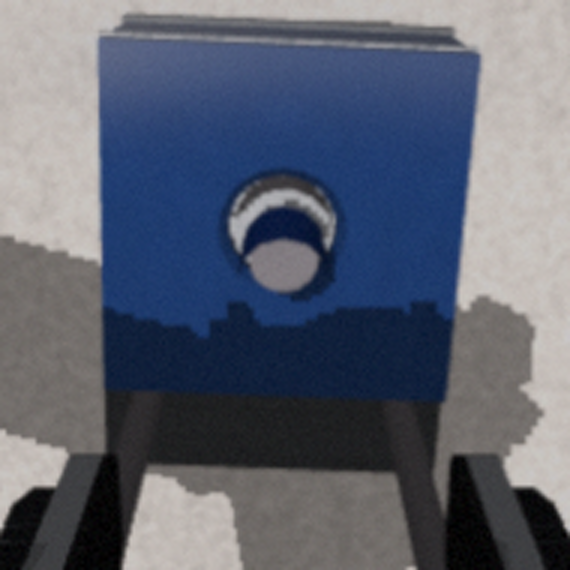

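View pics/side9c.png

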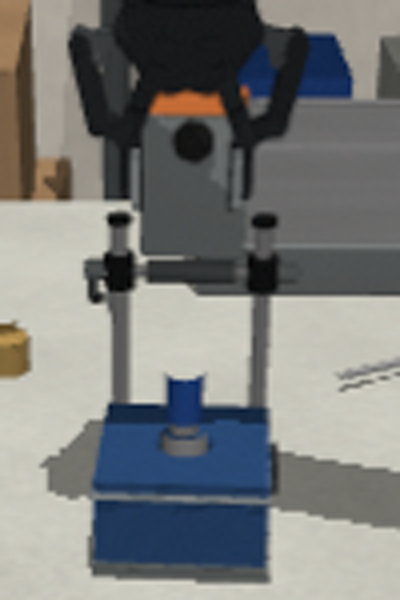

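View pics/scene9c.png

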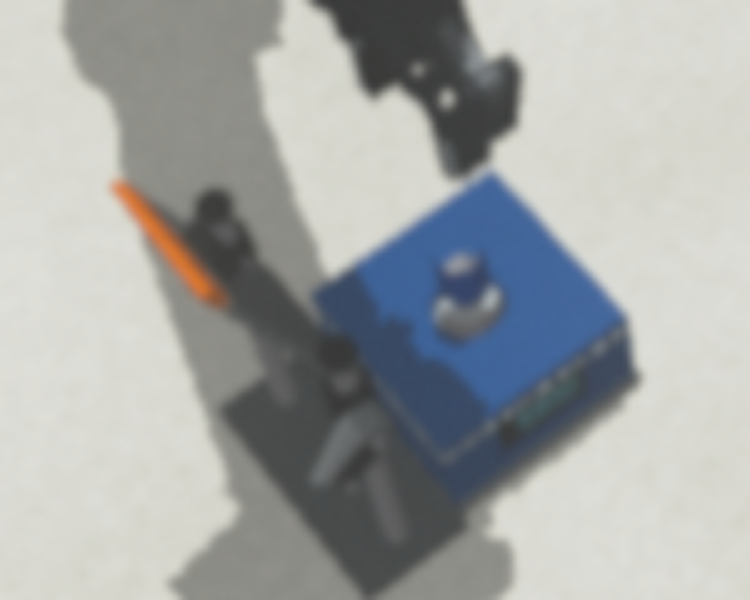

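>>> servo_tool:
  travel:
    - [0,0,-0.6]
    - [0,0,-0.6]
    - [0,0,-0.6]
    - [0,0,-0.15]
    - [0,0,0]
  rot:
    - [0,0,0]
    - [0,0,0]
    - [0,0,0]
    - [0,0,0]
    - [0,0,0]
  claw: [1,1,1,1,1]
  force: 40

```text
time: 12.4
tcp_pos: [0.5553, -0.1597, 0.3198]
ee_rot: [[1.0, -0.0, -0.0], [-0.0, -1.0, 0.0], [-0.0, -0.0, -1.0]]
force: [0.2, 0.2, 0.3]
grip_width: -0.0
```

>>> servo_tool:
  travel:
    - [-0.02,0.6,0]
    - [-0.02,0.7,0]
    - [-0.02,0.7,0]
    - [-0.02,0.7,0]
    - [0,0.7,0]
  rot:
    - [0,0,0]
    - [0,0,0]
    - [0,0,0]
    - [0,0,0]
    - [0,0,0]
  claw: [1,1,1,1,1]

```text
time: 12.9
tcp_pos: [0.5501, -0.3303, 0.3172]
ee_rot: [[1.0, -0.001, -0.004], [-0.001, -1.0, 0.002], [-0.004, -0.002, -1.0]]
force: [0.2, 1.1, -0.4]
grip_width: 0.0
```

>>> servo_tool:
  travel:
    - [0,0,0]
    - [0,0,0]
    - [0,0,0]
  rot:
    - [0,0,0]
    - [0,0,0]
    - [0,0,0]
  claw: [1,1,1]

```text
time: 13.2
tcp_pos: [0.5513, -0.328, 0.3184]
ee_rot: [[1.0, 0.001, -0.002], [0.001, -1.0, 0.002], [-0.002, -0.002, -1.0]]
force: [0.2, 0.7, 0.3]
grip_width: 0.0001
```

```bash
python3 - <<'E'
from h import *
import pickle
for n in['scene','side','wrist']:
    c=cam(n);save(c,n+'10');pickle.dump(c,open(n+'10.pkl','wb'))
    (u0,v0,u1,v1)={'scene':(160,150,310,310),'side':(270,50,400,220),'wrist':(0,0,640,400)}[n]
    k={'scene':3.7,'side':3.5,'wrist':1}[n]
    cv2.imwrite(f'pics/{n}10c.png',cv2.resize(c['frame'][v0:v1,u0:u1,::-1],None,fx=k,fy=k,interpolation=cv2.INTER_CUBIC))
E
python3 d.py .5505 -.325 .24
```

```text
13.35 [ 0.5517 -0.3281  0.3198] [-0.102  -0.0429 -0.2373] -0.00013502083584093763
[[ 1.      0.0018 -0.0004]
 [ 0.0018 -1.      0.0011]
 [-0.0004 -0.0011 -1.    ]]
units [-0.0227 -0.0606  1.5953] 1.5953368744411756
rot units [-0.008   0.0032  0.0129]
```

View pics/wrist10c.png

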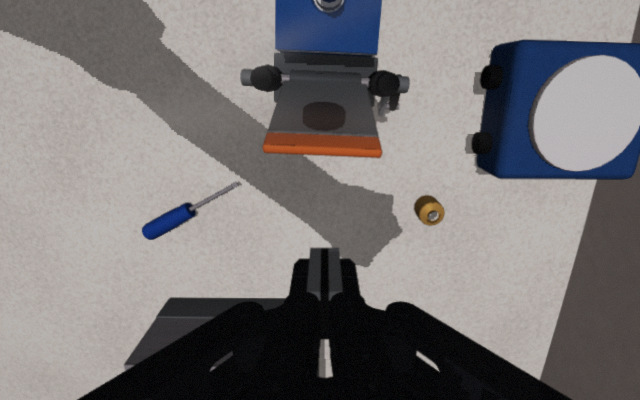

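View pics/side10c.png

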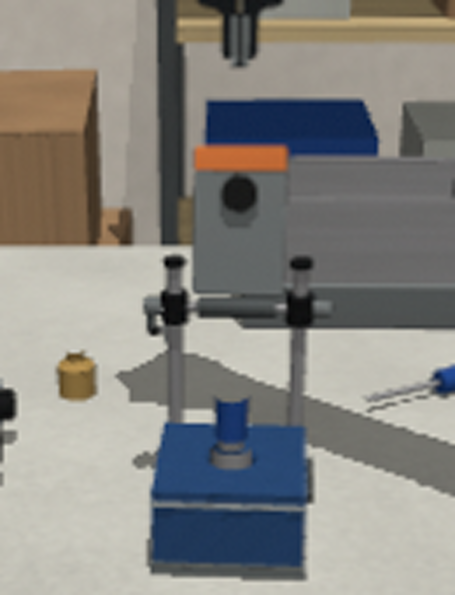

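View pics/scene10c.png

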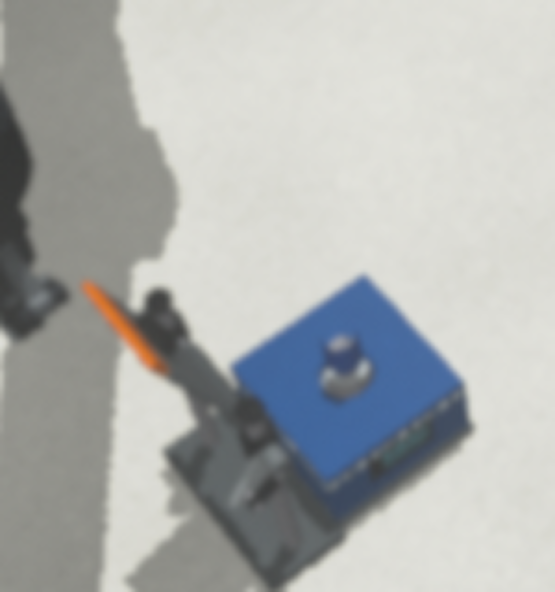

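```bash
python3 - <<'E'
from h import *
import pickle
np.set_printoptions(precision=4,suppress=True)
c=pickle.load(open('wrist10.pkl','rb'));d=pickle.load(open('side10.pkl','rb'))
for z in(.265,.27):print(onplane(c,[[264,150],[381,150],[323,157],[323,134]],z))
print(pts(c,[[323,154],[323,145],[323,137],[290,120],[350,100]]))
o,r=rays(d,[[337.7,137.7],[338.2,101.5],[338,92]])
for i,y in enumerate([-.245,-.274,-.284]):
    t=(y-o[1])/r[i,1];print(o+r[i]*t)
E
```

```text
[[ 0.5148 -0.2841  0.265 ]
 [ 0.5843 -0.284   0.265 ]
 [ 0.5499 -0.2883  0.265 ]
 [ 0.5499 -0.2746  0.265 ]]
[[ 0.5157 -0.2831  0.27  ]
 [ 0.5835 -0.283   0.27  ]
 [ 0.5499 -0.2872  0.27  ]
 [ 0.5499 -0.2738  0.27  ]]
[[ 0.5499 -0.2856  0.2691]
 [ 0.5499 -0.2808  0.2668]
 [ 0.5498 -0.2775  0.2584]
 [ 0.5282 -0.2696  0.2388]
 [ 0.5697 -0.259   0.2029]]
[ 0.5502 -0.245   0.1536]
[ 0.55  -0.274  0.244]
[ 0.5507 -0.284   0.2665]
```

>>> servo_tool:
  travel:
    - [-0.02,0,0.3]
    - [0,0,0.5]
    - [0,0,0.5]
    - [0,0,0.3]
    - [0,0,0]
  rot:
    - [0,0,0]
    - [0,0,0]
    - [0,0,0]
    - [0,0,0]
    - [0,0,0]
  claw: [1,1,1,1,1]

```text
time: 13.85
tcp_pos: [0.5495, -0.3281, 0.2381]
ee_rot: [[1.0, 0.001, -0.004], [0.001, -1.0, 0.002], [-0.004, -0.002, -1.0]]
force: [-0.5, -0.3, -0.4]
grip_width: -0.0002
```

>>> servo_tool:
  travel:
    - [0,-0.2,0]
    - [0,-0.2,0]
    - [0,-0.2,0]
    - [0,-0.2,0]
    - [0,-0.2,0]
  rot:
    - [0,0,0]
    - [0,0,0]
    - [0,0,0]
    - [0,0,0]
    - [0,0,0]
  claw: [1,1,1,1,1]

```text
time: 14.35
tcp_pos: [0.551, -0.2813, 0.2424]
ee_rot: [[1.0, -0.002, 0.004], [-0.002, -1.0, -0.004], [0.004, 0.004, -1.0]]
force: [0.7, -5.9, 3.5]
grip_width: -0.0002
```

```bash
python3 - <<'E'
from h import *
for n in['side','wrist']:
    c=cam(n);save(c,n+'11')
    (u0,v0,u1,v1)={'side':(270,50,400,220),'wrist':(0,0,640,400)}[n]
    k={'side':3.5,'wrist':1}[n]
    cv2.imwrite(f'pics/{n}11c.png',cv2.resize(c['frame'][v0:v1,u0:u1,::-1],None,fx=k,fy=k,interpolation=cv2.INTER_CUBIC))
E
python3 d.py .5505 -.19 .24
```

```text
14.45 [ 0.5511 -0.2793  0.2417] [-0.031  -3.3029  2.1892] -9.77869059675908e-05
[[ 1.      0.0011  0.0029]
 [ 0.0011 -1.     -0.0014]
 [ 0.0029  0.0014 -1.    ]]
units [-0.0103 -1.7862  0.0315] 1.78617265155343
rot units [ 0.0097 -0.0205  0.0076]
```

View pics/wrist11c.png

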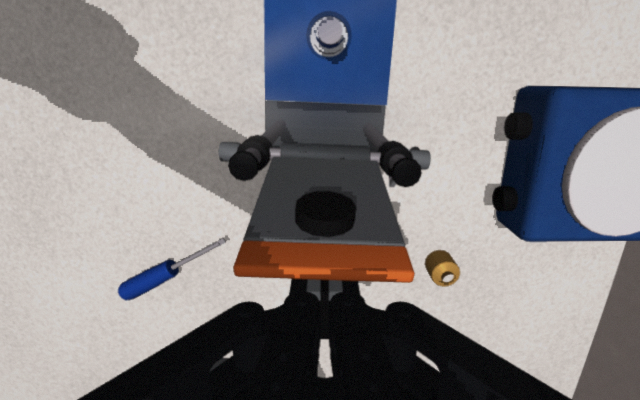

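View pics/side11c.png

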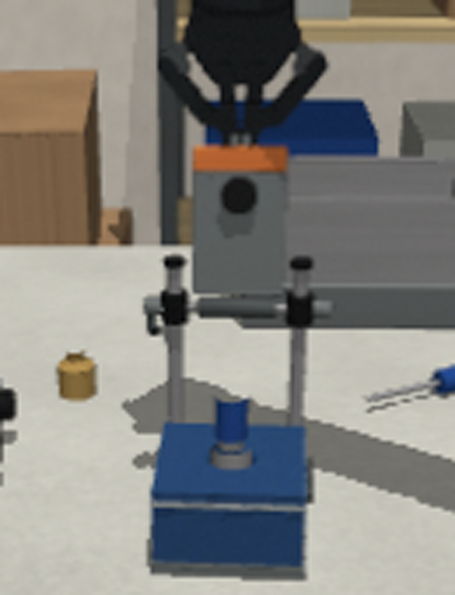

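>>> servo_tool:
  travel:
    - [0,-0.2,0]
    - [0,-0.2,0]
    - [0,-0.2,0]
    - [0,-0.2,0]
    - [0,-0.2,0]
  rot:
    - [0,0,0]
    - [0,0,0]
    - [0,0,0]
    - [0,0,0]
    - [0,0,0]
  claw: [1,1,1,1,1]

```text
time: 14.95
tcp_pos: [0.5496, -0.2286, 0.2394]
ee_rot: [[1.0, -0.0, -0.002], [-0.0, -1.0, 0.001], [-0.002, -0.001, -1.0]]
force: [-0.5, -3.3, -1.1]
grip_width: -0.0003
```

>>> servo_tool:
  travel:
    - [0,-0.2,0]
    - [0,-0.2,0]
    - [0,0,0]
  rot:
    - [0,0,0]
    - [0,0,0]
    - [0,0,0]
  claw: [1,1,1]

```text
time: 15.25
tcp_pos: [0.5504, -0.2062, 0.2397]
ee_rot: [[1.0, 0.003, -0.001], [0.003, -1.0, 0.003], [-0.001, -0.003, -1.0]]
force: [-0.4, -0.1, -1.2]
grip_width: 0.0002
```

```bash
python3 - <<'E'
from h import *
for n in['side','wrist']:
    c=cam(n);save(c,n+'12')
    (u0,v0,u1,v1)={'side':(270,50,400,220),'wrist':(0,0,640,400)}[n]
    k={'side':3.5,'wrist':1}[n]
    cv2.imwrite(f'pics/{n}12c.png',cv2.resize(c['frame'][v0:v1,u0:u1,::-1],None,fx=k,fy=k,interpolation=cv2.INTER_CUBIC))
E
python3 d.py .5505 -.19 .24
```

```text
15.35 [ 0.5503 -0.2083  0.2401] [-0.347  -0.7909  0.2482] -0.00037123797925085685
[[ 1.      0.001  -0.0006]
 [ 0.001  -1.      0.0015]
 [-0.0006 -0.0015 -1.    ]]
units [ 0.0036 -0.3667  0.003 ] 0.36670280373684727
rot units [-0.011   0.004   0.0075]
```

View pics/wrist12c.png

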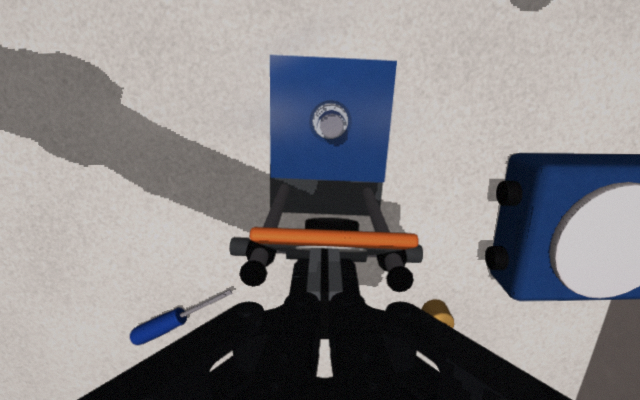

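View pics/side12c.png

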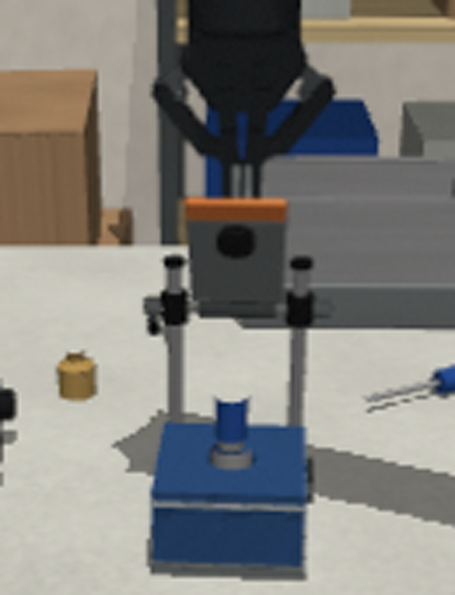

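>>> servo_tool:
  travel:
    - [0,-0.2,0]
    - [0,-0.2,0]
    - [0,0,0]
    - [0,0,0]
    - [0,0,0]
  rot:
    - [0,0,0]
    - [0,0,0]
    - [0,0,0]
    - [0,0,0]
    - [0,0,0]
  claw: [1,1,1,1,1]

```text
time: 15.85
tcp_pos: [0.5503, -0.1899, 0.2403]
ee_rot: [[1.0, -0.001, 0.0], [-0.001, -1.0, -0.0], [0.0, 0.0, -1.0]]
force: [0.6, 0.7, 0.0]
grip_width: -0.0002
```

```bash
python3 - <<'E'
from h import *
import pickle
for n in['side','wrist']:
    c=cam(n);save(c,n+'13');pickle.dump(c,open(n+'13.pkl','wb'))
    (u0,v0,u1,v1)={'side':(270,50,400,220),'wrist':(0,0,640,400)}[n]
    k={'side':3.5,'wrist':1}[n]
    cv2.imwrite(f'pics/{n}13c.png',cv2.resize(c['frame'][v0:v1,u0:u1,::-1],None,fx=k,fy=k,interpolation=cv2.INTER_CUBIC))
E
python3 d.py .5505 -.19 .24
```

```text
15.95 [ 0.5502 -0.1901  0.2403] [ 0.1248  0.3719 -0.8088] -0.00018223565325603777
[[ 1.     -0.0012 -0.    ]
 [-0.0012 -1.     -0.    ]
 [-0.      0.     -1.    ]]
units [ 0.0065 -0.0022  0.0059] 0.006468118747265996
rot units [ 0.0003  0.     -0.0084]
```

View pics/wrist13c.png

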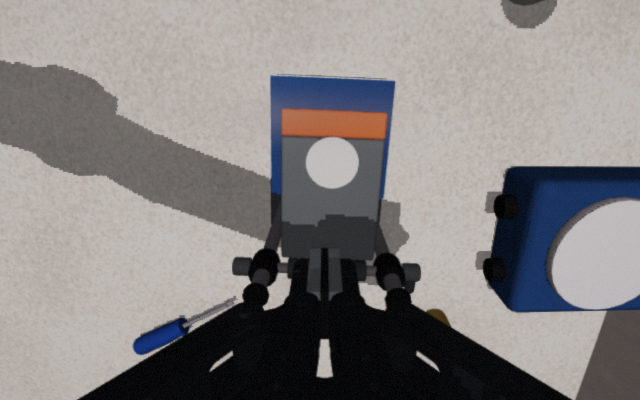

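View pics/side13c.png

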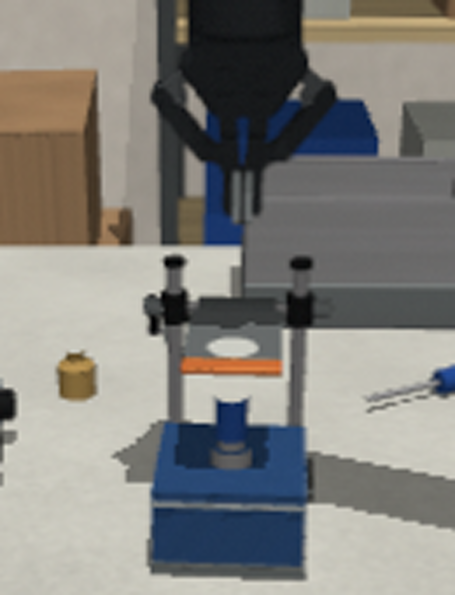

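```bash
python3 - <<'E'
from h import *
import pickle
np.set_printoptions(precision=4,suppress=True)
c=pickle.load(open('wrist13.pkl','rb'))
g=c['frame'].astype(int).min(2);k=np.zeros(g.shape,bool);k[135:190,300:362]=1
P,uv=cloud(c,k&(g>120));print(len(P),P.mean(0),P.std(0),uv.mean(0),P.min(0),P.max(0))
print(pts(c,[[333,200],[300,160],[370,160],[333,125],[333,230]]))
d=pickle.load(open('side13.pkl','rb'));print(pts(d,[[336,149],[337,154]]))
E
```

```text
2191 [ 0.5544 -0.1603  0.1599] [0.0091 0.0091 0.0006] [331.7471 162.3058] [ 0.5361 -0.179   0.1578] [ 0.5724 -0.1429  0.1618]
[[ 0.5555 -0.1877  0.1591]
 [ 0.5329 -0.1586  0.1597]
 [ 0.5805 -0.1589  0.1586]
 [ 0.5551 -0.1352  0.1585]
 [ 0.5556 -0.2108  0.1595]]
[[ 0.5552 -0.1607  0.1569]
 [ 0.553  -0.1284  0.1577]]
```

>>> servo_tool:
  travel:
    - [0.05,-0.3,0.2]
    - [0.05,-0.3,0.3]
    - [0,0,0.4]
    - [0,0,0.3]
    - [0,0,0.1]
  rot:
    - [0,0,0]
    - [0,0,0]
    - [0,0,0]
    - [0,0,0]
    - [0,0,0]
  claw: [1,1,1,1,1]

```text
time: 16.45
tcp_pos: [0.5542, -0.1588, 0.173]
ee_rot: [[1.0, -0.0, -0.004], [-0.0, -1.0, 0.001], [-0.004, -0.001, -1.0]]
force: [-0.0, 0.1, -0.9]
grip_width: 0.0001
```

>>> servo_tool:
  travel:
    - [0,0,0]
    - [0,0,0.1]
    - [0,0,0.05]
    - [0,0,0.05]
    - [0,0,0]
  rot:
    - [0,0,0]
    - [0,0,0]
    - [0,0,0]
    - [0,0,0]
    - [0,0,0]
  claw: [1,1,1,1,1]

```text
time: 16.95
tcp_pos: [0.5552, -0.1597, 0.1652]
ee_rot: [[1.0, -0.001, -0.0], [-0.001, -1.0, 0.0], [-0.0, -0.0, -1.0]]
force: [0.5, 0.5, 0.0]
grip_width: -0.0002
```

```bash
python3 - <<'E'
from h import *
for n in['side','wrist']:
    c=cam(n);save(c,n+'14')
    (u0,v0,u1,v1)={'side':(270,50,400,220),'wrist':(0,0,640,400)}[n]
    k={'side':3.5,'wrist':1}[n]
    cv2.imwrite(f'pics/{n}14c.png',cv2.resize(c['frame'][v0:v1,u0:u1,::-1],None,fx=k,fy=k,interpolation=cv2.INTER_CUBIC))
E
python3 d.py .5555 -.16 .16
```

```text
17.05 [ 0.5554 -0.1598  0.1655] [-0.4579  0.0326  0.182 ] 5.913633625725408e-05
[[ 1.     -0.0006  0.0004]
 [-0.0006 -1.      0.    ]
 [ 0.0004 -0.     -1.    ]]
units [0.0018 0.0036 0.1091] 0.10905102324517292
rot units [-0.0003 -0.0026 -0.0044]
```

View pics/wrist14c.png

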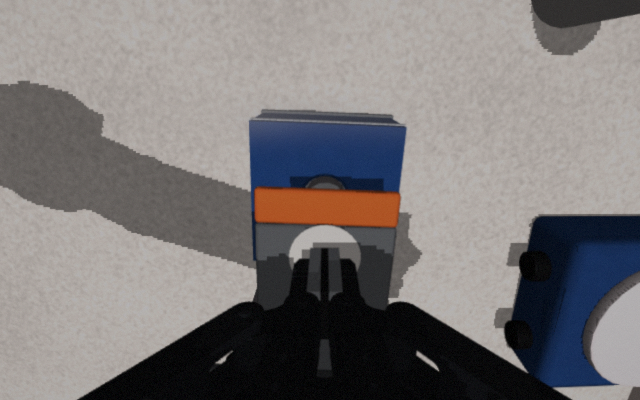

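View pics/side14c.png

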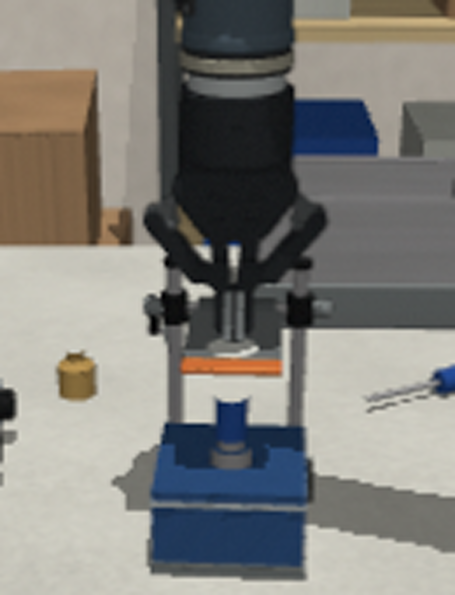

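>>> servo_tool:
  travel:
    - [0,0,0.04]
    - [0,0,0.04]
    - [0,0,0.04]
    - [0,0,0.04]
    - [0,0,0]
  rot:
    - [0,0,0]
    - [0,0,0]
    - [0,0,0]
    - [0,0,0]
    - [0,0,0]
  claw: [1,1,1,1,1]

```text
time: 17.55
tcp_pos: [0.5553, -0.1597, 0.1573]
ee_rot: [[1.0, -0.001, -0.0], [-0.001, -1.0, 0.0], [-0.0, -0.0, -1.0]]
force: [-0.1, -0.2, 0.8]
grip_width: -0.0
```

>>> servo_tool:
  travel:
    - [0,0,0.04]
    - [0,0,0.04]
    - [0,0,0.04]
    - [0,0,0.04]
    - [0,0,0]
  rot:
    - [0,0,0]
    - [0,0,0]
    - [0,0,0]
    - [0,0,0]
    - [0,0,0]
  claw: [1,1,1,1,1]

```text
time: 18.05
tcp_pos: [0.5553, -0.1597, 0.1494]
ee_rot: [[1.0, -0.001, 0.0], [-0.001, -1.0, 0.0], [0.0, -0.0, -1.0]]
force: [-0.8, 0.8, 3.5]
grip_width: -0.0001
```

>>> servo_tool:
  travel:
    - [0,0,0.04]
    - [0,0,0.04]
    - [0,0,0.04]
  rot:
    - [0,0,0]
    - [0,0,0]
    - [0,0,0]
  claw: [1,1,1]

```text
time: 18.35
tcp_pos: [0.5554, -0.1597, 0.1437]
ee_rot: [[1.0, -0.001, 0.0], [-0.001, -1.0, 0.0], [0.0, -0.0, -1.0]]
force: [-1.7, 0.9, 6.0]
grip_width: 0.0001
```

```bash
python3 - <<'E'
from h import *
for n in['side']:
    c=cam(n);save(c,n+'15')
    (u0,v0,u1,v1)={'side':(270,50,400,220),'wrist':(0,0,640,400)}[n]
    k={'side':3.5,'wrist':1}[n]
    cv2.imwrite(f'pics/{n}15c.png',cv2.resize(c['frame'][v0:v1,u0:u1,::-1],None,fx=k,fy=k,interpolation=cv2.INTER_CUBIC))
E
python3 d.py .5555 -.16 .133
```

```text
18.4 [ 0.5553 -0.1597  0.1433] [-1.0112 -0.3519  3.4241] 0.00027112878725939557
[[ 1.     -0.0005  0.0001]
 [-0.0005 -1.      0.0003]
 [ 0.0001 -0.0003 -1.    ]]
units [0.0038 0.0064 0.206 ] 0.20599142065266102
rot units [-0.0019 -0.0009 -0.0037]
```

View pics/side15c.png

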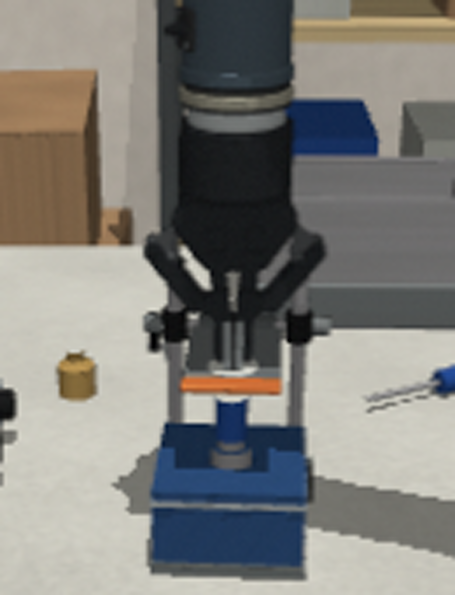

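>>> servo_tool:
  travel:
    - [0,0,0.03]
    - [0,0,0.03]
    - [0,0,0.03]
    - [0,0,0]
  rot:
    - [0,0,0]
    - [0,0,0]
    - [0,0,0]
    - [0,0,0]
  claw: [1,1,1,1]

```text
time: 18.8
tcp_pos: [0.5553, -0.1597, 0.1389]
ee_rot: [[1.0, -0.001, 0.0], [-0.001, -1.0, 0.0], [0.0, -0.0, -1.0]]
force: [-1.0, 0.1, 3.4]
grip_width: 0.0
```

>>> servo_tool:
  travel:
    - [0,0,0.02]
    - [0,0,0.02]
    - [0,0,0]
  rot:
    - [0,0,0]
    - [0,0,0]
    - [0,0,0]
  claw: [1,1,1]

```text
time: 19.1
tcp_pos: [0.5554, -0.1597, 0.1369]
ee_rot: [[1.0, -0.0, 0.0], [-0.0, -1.0, 0.0], [0.0, -0.0, -1.0]]
force: [-1.6, 0.8, 4.8]
grip_width: 0.0001
```

>>> servo_tool:
  travel:
    - [0,0,0.02]
    - [0,0,0.02]
    - [0,0,0]
  rot:
    - [0,0,0]
    - [0,0,0]
    - [0,0,0]
  claw: [1,1,1]

```text
time: 19.4
tcp_pos: [0.5554, -0.1597, 0.1349]
ee_rot: [[1.0, -0.001, 0.0], [-0.001, -1.0, 0.0], [0.0, -0.0, -1.0]]
force: [-1.4, 1.5, 5.4]
grip_width: 0.0
```

>>> servo_tool:
  travel:
    - [0,0,0.02]
    - [0,0,0]
    - [0,0,0]
  rot:
    - [0,0,0]
    - [0,0,0]
    - [0,0,0]
  claw: [1,1,1]

```text
time: 19.7
tcp_pos: [0.5554, -0.1597, 0.1344]
ee_rot: [[1.0, -0.001, 0.0], [-0.001, -1.0, 0.001], [0.0, -0.001, -1.0]]
force: [-2.3, 1.1, 8.0]
grip_width: 0.0002
```

>>> servo_tool:
  travel:
    - [0,0,0.02]
    - [0,0,0]
    - [0,0,0]
  rot:
    - [0,0,0]
    - [0,0,0]
    - [0,0,0]
  claw: [1,1,1]

```text
time: 20.0
tcp_pos: [0.5554, -0.1597, 0.134]
ee_rot: [[1.0, -0.001, 0.001], [-0.001, -1.0, 0.001], [0.001, -0.001, -1.0]]
force: [-4.7, 1.2, 11.8]
grip_width: 0.0002
```

```bash
python3 - <<'E'
from h import *
for n in['side']:
    c=cam(n);save(c,n+'16')
    (u0,v0,u1,v1)={'side':(300,120,370,220),'wrist':(0,0,640,400)}[n]
    k={'side':6,'wrist':1}[n]
    cv2.imwrite(f'pics/{n}16c.png',cv2.resize(c['frame'][v0:v1,u0:u1,::-1],None,fx=k,fy=k,interpolation=cv2.INTER_CUBIC))
E
python3 d.py .5555 -.16 .133
```

```text
20.05 [ 0.5555 -0.1598  0.134 ] [-3.7239  1.1462 13.0895] -0.00021888634849885212
[[ 1.     -0.0007  0.0006]
 [-0.0007 -1.      0.0009]
 [ 0.0006 -0.0009 -1.    ]]
units [0.001  0.005  0.0208] 0.02083616413698161
rot units [-0.0063 -0.0042 -0.0049]
```

View pics/side16c.png

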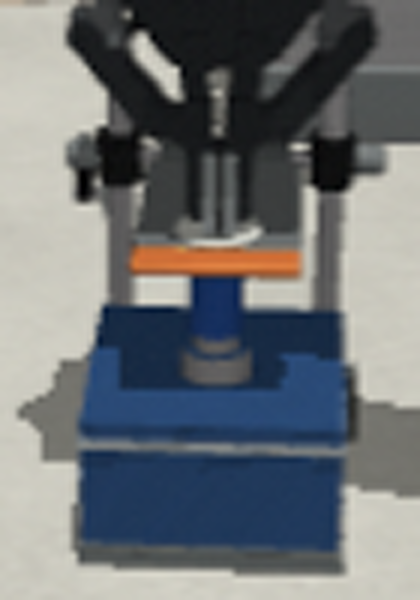

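The force rose from about 5 to about 12–13 N at the height predicted for the cap top, so the pad is seated. I'll lift off now.

>>> servo_tool:
  travel:
    - [0,0,-0.05]
    - [0,0,-0.2]
    - [0,0,-0.5]
    - [0,0,-0.8]
    - [0,0,-0.8]
  rot:
    - [0,0,0]
    - [0,0,0]
    - [0,0,0]
    - [0,0,0]
    - [0,0,0]
  claw: [1,1,1,1,1]

```text
time: 20.55
tcp_pos: [0.5548, -0.1598, 0.2512]
ee_rot: [[1.0, -0.001, -0.001], [-0.001, -1.0, -0.0], [-0.001, 0.0, -1.0]]
force: [0.9, 0.3, 0.2]
grip_width: 0.0004
```

>>> servo_tool:
  travel:
    - [0,-0.5,-0.5]
    - [0,-0.5,0]
    - [0,-0.5,0]
    - [0,0,0]
    - [0,0,0]
  rot:
    - [0,0,0]
    - [0,0,0]
    - [0,0,0]
    - [0,0,0]
    - [0,0,0]
  claw: [1,1,1,1,1]

```text
time: 21.05
tcp_pos: [0.5553, -0.0846, 0.2753]
ee_rot: [[1.0, 0.001, -0.0], [0.001, -1.0, -0.0], [-0.0, 0.0, -1.0]]
force: [-0.1, -0.8, 0.3]
grip_width: 0.0004
```

```bash
python3 - <<'E'
from h import *
np.set_printoptions(precision=4,suppress=True)
for n in['side','wrist','scene']:
    c=cam(n);save(c,n+'17')
    (u0,v0,u1,v1)={'side':(300,120,370,220),'wrist':(0,0,640,400),'scene':(0,0,640,400)}[n]
    k={'side':6,'wrist':1,'scene':1}[n]
    cv2.imwrite(f'pics/{n}17c.png',cv2.resize(c['frame'][v0:v1,u0:u1,::-1],None,fx=k,fy=k,interpolation=cv2.INTER_CUBIC))
    if n=='wrist':
        p=proj(c,[[.5555,-.16,.133],[.5555,-.19,.133],[.535,-.16,.133]]);print(p,pts(c,p.round().astype(int)))
E
python3 d.py
```

```text
[[325.7214 253.4506]
 [325.7409 280.4161]
 [304.2355 253.4856]] [[ 0.555  -0.0746  0.2864]
 [ 0.5549 -0.0742  0.3081]
 [ 0.535  -0.1582  0.1354]]
21.2 [ 0.5552 -0.0863  0.2753] [ 0.6708  0.5103 -0.101 ] 0.00010195062769163891
[[ 1.     -0.0028 -0.    ]
 [-0.0028 -1.     -0.0007]
 [-0.      0.0007 -1.    ]]
```

View pics/side17c.png

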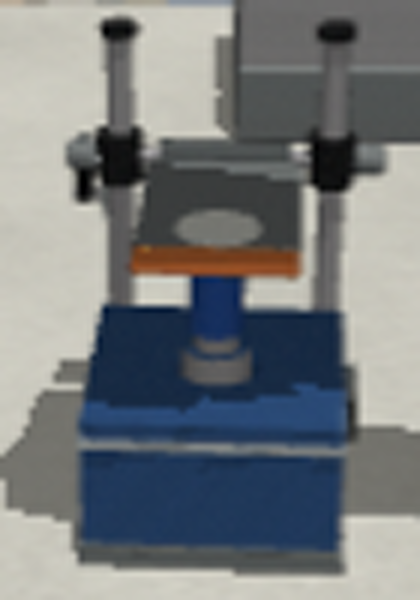

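View pics/scene17c.png

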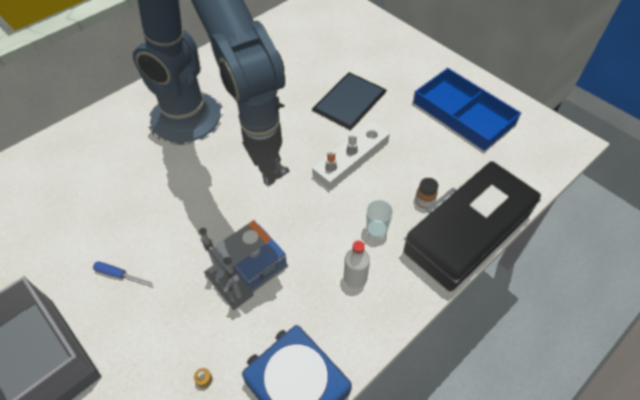

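View pics/side17.png

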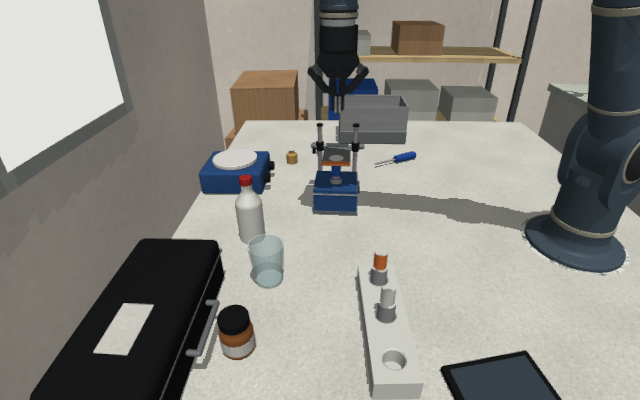

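```bash
python3 -c "
from bench import ticket;print(ticket.job_done())"
```

```text
the job is handed in; nothing more can be done
None
```

The blue-capped cup is home in the station's well, and the snap cover is shut on it with its pad on the cap. I handed the job in at about 21 s of robot time; no verdict was reported.

- **Cup:** I lifted it from the rack and lowered it until it touched at TCP z = 0.0835 m, exactly the height worked out for fully home. The contact force was about 6 N.
- **Cover:** I pushed it from behind with the closed fingers, at about 3–6 N. It went past the snap point and sprang shut.
- **Pad:** I slid the cover down at the white spot at about 3–6 N. Resistance then rose to 12–13 N at z = 0.134 m, close to the 0.133 m expected for this cap, and I stopped there.

**Final checks:** With the arm clear and touching nothing, the pictures show the cover shut and level on the cap. The plate is at about 0.135 m, within a millimetre or two of where I left it. The white and orange cups, beaker, wash bottle and jar look unmoved.

**Disagreement:** The wrist camera read about 1 mm off in x against the gripper, which I corrected for when placing the cup. It also saw the cap's top as a recessed disc lower than its rim. I used the rim height from the side view, and the contact force agreed with it.

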